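# Set the lift table by counted turns and slide the pallet across

### The job

Set the lift table of the board-lift fixture to its working height: it has no scale, so wind the crank down (counter-clockwise seen from above) until it comes up against its bottom stop, then wind it up (clockwise) exactly three full turns and let go. Then take the pallet by its bow handle and slide it off the fixed deck, across the joint, onto the table until it meets the end stop, without lifting or tipping it and with the loose relay still standing on it; do not disturb the other things on the bench.

Things in the scene. Friction and masses are not known exactly. Their poses are not given: they have to be found in the camera images.
- lift_stage: Board-lift fixture, fixed to the bench: grey base plate, 150 (x) by 318 mm (y). Origin under it on the bench, z up. Fixed deck on its +y side: aluminium plate, x -65 to +65, y +1 to +161 mm, top 60 mm above the bench. Lift table on the -y side, y -135 to -1 mm; a screw lifts it 3 mm per crank turn and holds it. At the right height it lies 1 mm below the deck. Crank column at +x, -y
- table_centre (a point): Centre of the lift table's top (145 mm in x, 134 mm in y; axes as the fixture's), at x 0, y -68 mm of the fixture; 50 mm above the bench at the bottom stop. Two dark side rails 6 mm high stand at x = +/-58 mm, flaring to about +/-68 mm at the deck side. The end stop's inner face is at y -61 mm from here: the pallet against it has its origin at y -1 mm
- crank_axis (a point): On the crank's upright axis at x +125, y -90 mm of the fixture, 174 mm above the bench (as the knob's middle); hub and arm lie below 150 mm. Clockwise from above raises the table. The crank starts 1/4 to 1 turn above the bottom stop, a hard stop that lies at an unknown angle and can only be felt. It takes 1.5 N at the knob and stays where left; top stop at 5 turns
- crank_knob (a point): Middle of the crank's black upright knob, 40 mm from the crank axis, 174 mm above the bench: round, 18 mm thick, 48 mm high (147 to 195 mm above the bench). It turns freely on its pin, so it can be held with a fixed wrist while the crank goes round
- pallet: Dark plate 110 mm (its x) by 120 mm (its y) by 8 mm, 0.3 kg, lying on the deck with its -y edge towards the table, askew by up to about 9 degrees; a green circuit board (70 x 55 x 20 mm) is clamped on it. Origin at the centre of its underside
- pallet_bar (a point): Middle of the pallet's bow handle: a level steel bar 10 mm thick along the pallet's x, free for 60 mm between its posts, at x 0, y +48 mm and 40 mm above the pallet's underside
- relay: White plug-in relay 22 x 28 x 38 mm standing loose on the pallet, beside the board at about x +40 mm, y -25 mm; origin at the centre of its underside
- solvent_bottle: white solvent bottle, 62 mm across and 123 mm high, standing behind the deck; origin at the centre of its foot
- tip_cleaner: black round tin 58 mm across and 37 mm high, behind the fixture beside the crank column; origin at the centre of its foot
- screwdriver: blue-handled screwdriver, 173 mm long, lying left of the fixture; origin at the middle of its underside
- multimeter: red multimeter 138 x 66 x 39 mm lying on its back at the left of the bench; origin at the centre of its underside
Not all that is in view belongs to the job. What is shaped like the relay but blue is not meant.

How it is judged:
By the outcome, as a careful person would: the job done as asked, in the order asked, and still so for the second after the job is handed in, with the robot touching nothing.
It also fails if it takes over 72 s, if anything falls off the work surface, if the arm or the gripper's body presses on something with over 40 N, if the wrist force passes 120 N, or if a joint passes its speed limit or range.

### The arm

A 6-joint arm with a two-finger parallel gripper is mounted at the origin on a cart in front of the work surface, level with it; the furniture and walls round the work are solid. World frame = base frame: x ahead of the robot, y to its left, z up, the work surface at z = 0. Lengths are in mm, angles in degrees, forces in N, time in s.
With the tool pointing down it reaches from about 300 to 875 mm from the base axis. Payload 6.4 kg.
Tool frame: the origin (TCP) lies on the centre line of the jaws, within the pads' length; the fingertips stand 17 mm ahead of it and the grasp point (between the pads) lies 2 mm behind it (arm.tip_extent is the distance from the TCP to the fingertips, in mm); z points along the fingers, y is the direction in which the jaws open and shut (so a half turn about z gives the same grasp; the last joint's range is limited). The gripper opens to 85 mm and grips with 20 to 120 N. Pads are 22 mm wide; open, the fingers measure 114 mm over their backs; the gripper's body (76 mm by 85 mm) begins 54 mm behind the grasp point. The pads swing forward as they close: fully open they stand 13 mm farther back than shut.
Start: joints at [-83.612, 10.359, 92.074, -0, 77.567, -11.82], TCP at [179.691, -546.217, 248.288] pointing down, gripper open.
Joint ranges: [-171.53, 171.53], [-51.25, 118.39], [17.06, 147.69], [-65.23, 245.23], [0, 150.52], [-178.68, 178.68]. Speed limits (degrees/s): [147.25, 147.25, 172.46, 180, 180, 180].

### API

Orientations are given as [roll, pitch, yaw] about the fixed x, y, z axes, in that order (R = Rz(yaw) Ry(pitch) Rx(roll)).
In Python, from cell import arm, snapshot, get_calibration, workorder, look_for, trace gives the robot as it stands.
- The arm moves only by the shell command python3 -m crank 'ROWS' [OPENING] [FORCE]. ROWS is JSON, a list of rows, each an object of numbers: "tx", "ty", "tz": the shift along the world's x, y, z in m; "rx", "ry", "rz": the turn, a rotation vector about the world's x, y, z in rad. In form: [{"tx": .., "ty": .., "tz": .., "rx": .., "ry": .., "rz": ..}, ...]. A call has exactly 8 rows; each row is the pose to reach, as a shift and turn from the pose measured when the call began; what a row does not reach only later rows make up. A row lasts 1/12 s, in which the tool goes at most 41.7 mm and 7.16 degrees, less where a joint would pass 70% of its speed; a pose out of reach is approached as far as the arm can. A call with a gripper value outside its range is refused whole. OPENING is the closure in counts, from 0 (fully open) to 255 (shut), set as the call begins (- or left out, the last holds). The fingers move at their own pace and stop on an object; FORCE is the grip in N (left out, the last holds). Time passes only in rows, so rows that repeat a pose let the fingers close, or fill a call up. It gives the time, the measured TCP pose, the force and the opening at its end, in the units of the state.
- arm.state(): the state, without advancing time (a new reading comes with each control period).
- snapshot(name): name is "side" or "top"; returns the picture (480x640x3 uint8, red, green, blue); there is no depth.
- get_calibration(name): a dict with "mtx" (3x3 intrinsics, pixels), "D" ([k1, k2, p1, p2, k3] as OpenCV has them; the pictures are not rectified), "T" (4x4, takes a point from camera to world coordinates). Camera axes: x right, y down, z forward; pixel columns grow to the right and rows downward; lengths in mm; the calibration is good to about 2 mm. A picture is of the moment at which its call begins. get_calibration takes no time and is no camera call.
- workorder.finish_job(): hands the job in, once; it reports no verdict.
Trained networks look in the newest picture that a camera, given by its name, has taken for a name from the list of things; names that differ only in an ending like _2 or _b are one class to them, and where a whole thing is asked for, a point or a joint stands for the part that bears it (a point fixed in the world has none). Each returns a list of dicts, best first, with "score" (0 to 1); they miss things now and then, are a little off and sometimes report something else, mostly with a low value. They report only what shows in the picture. A call takes as long as a camera call. They do not tell look-alikes from the thing itself.
- look_for(thing, camera): "extent" ([left, top, right, bottom] in pixels, round what is visible of it).
- trace(thing, camera): "region" (480x640 bool, what is visible of it) and "extent" ([left, top, right, bottom] in pixels, round what is visible of it).
The state is a dict: "t": time; "q": joint angles; "joint_vel": joint speeds; "effort": joint torques, N m; "tcp_pos": TCP position; "ee_rot": TCP orientation; "wrist_force": force on the tool from outside, world axes, zero at the start; "torque": the same for the moment, N m; "width": finger opening in mm.
Only numpy, scipy, OpenCV 4.12 (cv2) and the standard library are available. Lean on these libraries where they do the work, as an engineer would, in place of code of your own. Each camera call takes 0.05 s, during which the arm holds its last target.

## Working session

There is one attempt and no reset: what is moved stays moved. The work goes in short steps, Python scripts to look and compute and a shell command to move; the robot and the scene stay as the last step left them, time stands still between calls to the robot, and variables do not carry over. Pictures are saved under pics/ and viewed, and the job is handed in when it is done.

```bash
ls; mkdir -p pics; python3 - <<'E'
from cell import arm, snapshot, get_calibration
import cv2
for n in ("side","top"):
    cv2.imwrite(f"pics/{n}0.png",snapshot(n)[:,:,::-1])
    c=get_calibration(n);print(n,c)
print(arm.state(),arm.tip_extent)
E
```

```text
pics
side {'mtx': array([[544.90765019,   0.        , 320.71098756],
       [  0.        , 544.90765019, 233.88119406],
       [  0.        ,   0.        ,   1.        ]]), 'D': array([0.0461963, 0.       , 0.       , 0.       , 0.       ]), 'T': array([[-9.38148808e-01, -2.26106983e-01,  2.62206877e-01,
         2.95929454e+02],
       [-3.45484461e-01,  5.61586085e-01, -7.51838784e-01,
         1.04179555e+03],
       [ 2.27442656e-02, -7.95925060e-01, -6.04967765e-01,
         7.44719947e+02],
       [ 0.00000000e+00,  0.00000000e+00,  0.00000000e+00,
         1.00000000e+00]])}
top {'mtx': array([[562.06604892,   0.        , 332.19146167],
       [  0.        , 562.06604892, 236.7860425 ],
       [  0.        ,   0.        ,   1.        ]]), 'D': array([-0.00693305,  0.        ,  0.        ,  0.        ,  0.        ]), 'T': array([[ 2.86879184e-03, -9.87037237e-01,  1.60465769e-01,
         3.94121946e+02],
       [-9.99983581e-01, -3.62759445e-03, -4.43599945e-03,
         2.52269737e+02],
       [ 4.96060137e-03, -1.60450408e-01, -9.87031438e-01,
         1.14826738e+03],
       [ 0.00000000e+00,  0.00000000e+00,  0.00000000e+00,
         1.00000000e+00]])}
{'t': 0.1, 'q': array([-8.36111388e+01,  1.03959737e+01,  9.21265908e+01, -8.98074652e-04,
        7.75672818e+01, -1.18193395e+01]), 'joint_vel': array([-0.0813627 , -0.10632124, -0.16533879, -0.01408427, -0.04490383,
        0.0186657 ]), 'effort': array([ 1.79945764e-04, -4.45874727e+01, -3.52238774e+01, -2.15387395e-04,
        4.14460665e-03,  3.92025868e-05]), 'tcp_pos': array([ 179.63658145, -545.72170364,  247.48493993]), 'ee_rot': array([-1.79911879e+02, -1.75447820e-02,  1.82083813e+01]), 'wrist_force': array([0.28487912, 0.56728062, 0.71092483]), 'torque': array([0.02773867, 0.03073558, 0.0414508 ]), 'width': 85.72646750541482} 17.0
```

View pics/side0.png

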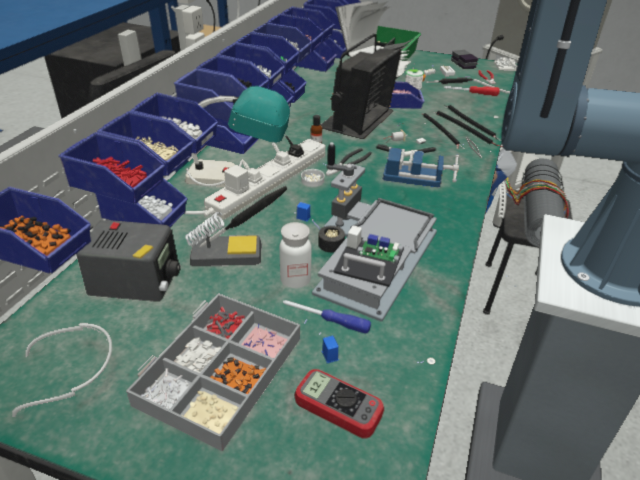

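View pics/top0.png

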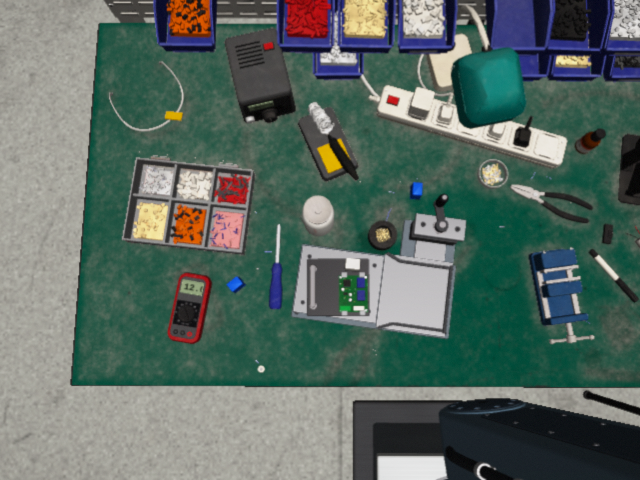

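The side view shows the fixture at about (375,255). In the top view the deck is at (340,287), the table at (415,293) and the crank column at (437,225), with the knob at about (441,200). I'll zoom in to get corners.

```bash
python3 - <<'E'
import cv2
a=cv2.imread("pics/top0.png")[180:350,280:480];cv2.imwrite("pics/topz.png",cv2.resize(a,None,fx=4,fy=3.5,interpolation=cv2.INTER_CUBIC)[:600])
cv2.imwrite("pics/topz.png",cv2.resize(a,(700,595),interpolation=cv2.INTER_CUBIC))
a=cv2.imread("pics/side0.png")[175:325,300:450];cv2.imwrite("pics/sidez.png",cv2.resize(a,(600,600),interpolation=cv2.INTER_CUBIC))
E
```

```text
(no output)
```

View pics/topz.png

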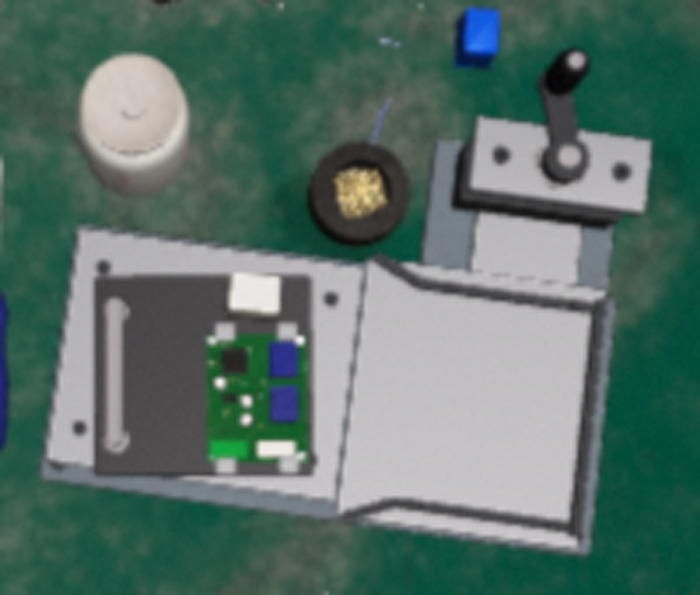

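View pics/sidez.png

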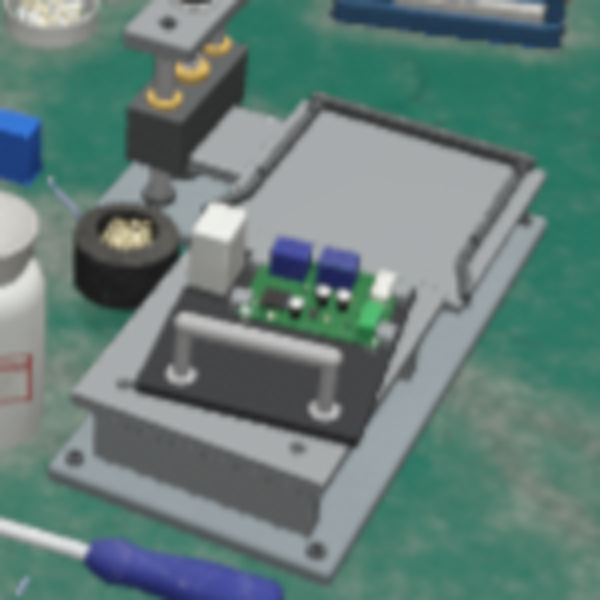

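```bash
cat > h.py <<'E'
import numpy as np, cv2
from cell import get_calibration
def proj(P,n):
    c=get_calibration(n);T=np.linalg.inv(c["T"])
    return cv2.projectPoints(np.asarray(P,float).reshape(-1,3),cv2.Rodrigues(T[:3,:3])[0],T[:3,3],c["mtx"],c["D"])[0].reshape(-1,2)
def ray(u,v,z,n):
    c=get_calibration(n);p=cv2.undistortPoints(np.array([[[u,v]]],float),c["mtx"],c["D"])[0,0]
    d=c["T"][:3,:3]@[p[0],p[1],1];o=c["T"][:3,3];return o+d*(z-o[2])/d[2]
def RZ(a):
    return np.array([[np.cos(a),-np.sin(a),0],[np.sin(a),np.cos(a),0],[0,0,1]])
E
cat > fit.py <<'E'
from h import *
from scipy.optimize import least_squares
tz=lambda x,y:(280+x/3.5,180+y/3.5)
sz=lambda x,y:(300+x/4,175+y/4)
top=[((65,161,60),tz(82,228)),((-65,161,60),tz(48,463)),((65,1,60),tz(367,263)),((-65,1,60),tz(337,500)),
 ((72.5,-135,51.5),tz(608,297)),((-72.5,-135,51.5),tz(586,550))]
side=[((65,161,60),sz(75,397)),((-65,161,60),sz(325,488))]
def F(p):
    r=[]
    for L,n in((top,"top"),(side,"side")):
        P=np.array([RZ(p[2])@q[0]+[p[0],p[1],0] for q in L])
        r.append(proj(P,n)-np.array([q[1] for q in L]))
    return np.vstack(r)
s=least_squares(lambda p:F(p).ravel(),[350,150,0.1])
p=s.x;print(p[:2],np.degrees(p[2]));print(F(p).round(1))
R=RZ(p[2]);W=lambda x,y,z:R@[x,y,z]+[p[0],p[1],0]
ax=W(125,-90,174);print("axis",ax)
k=ray(*tz(574,61),195,"top");print("knob",k,np.hypot(*(k-ax)[:2]),np.degrees(np.arctan2(*(k-ax)[[1,0]])))
print("hubproj (crop)",[(proj(W(125,-90,z),"top")-[280,180])*3.5 for z in(140,150)])
# pallet corners top z=68
c=[ray(*tz(*q),68,"top") for q in((96,277),(97,474),(312,474),(309,276))]
for q in c:print(q)
cc=np.mean(c,0);print("pallet c",cc, "sizes",[np.linalg.norm(c[i]-c[(i+1)%4]) for i in range(4)])
b=[ray(*tz(*q),105,"top") for q in((116,305),(117,440))];print("bar",b)
print("tablecentre",W(0,-68,0),"final pallet",W(0,-69,0), "bar final",W(0,-69+48,0))
print("pallet in fixture",R.T@(cc-[p[0],p[1],0]))
E
python3 fit.py
```

```text
[467.7360019  152.97313636] -7.8394386702445935
[[-0.   0.1]
 [-0.3 -0.7]
 [-0.3  1.4]
 [-0.2  0.5]
 [-0.5 -1.9]
 [-2.1  0.1]
 [ 0.5 -2.5]
 [ 1.2 -1.9]]
axis [579.29199984  46.76457115 174.        ]
knob [619.20939282  53.59441357 195.        ] 40.497469178487485 9.709256453291754
hubproj (crop) [array([[568.08874107, 159.93283036]]), array([[571.92698836, 156.44989112]])]
[525.75665923 295.18870928  68.        ]
[417.89174833 293.57890528  68.        ]
[418.23770092 176.59274153  68.        ]
[526.72179297 177.42768446  68.        ]
pallet c [472.15197536 235.69701014  68.        ] sizes [np.float64(107.87692279676622), np.float64(116.98667527611316), np.float64(108.48730505375194), np.float64(117.76497972619092)]
bar [array([506.2755542 , 282.92121422, 105.        ]), array([434.85520884, 281.80424582, 105.        ])]
tablecentre [458.46097148  85.60865157   0.        ] final pallet [458.32457397  84.61799739   0.        ] bar final [464.87165427 132.16939841   0.        ]
pallet in fixture [-6.90862749 82.55307978 68.        ]
```

```bash
python3 - <<'E'
from h import *
for a,b in (((490,85),(260,112)),((635,140),(370,55)),((590,140),(316,122))):
  best=min(range(0,500,10),key=lambda z:np.linalg.norm(ray(*a,z,"top")-ray(*b,z,"side")))
  print(best,ray(*a,best,"top"),ray(*b,best,"side"))
print(ray(383,235,20,"top"), ray(318,210,123,"top"))
E
python3 -m crank '[{"tx":0.04,"ty":0.0,"tz":0.01,"rz":0},{"tx":0.07,"ty":0.03,"tz":0.02,"rz":0},{"tx":0.1,"ty":0.06,"tz":0.03,"rz":0},{"tx":0.13,"ty":0.09,"tz":0.03,"rz":0},{"tx":0.16,"ty":0.12,"tz":0.03,"rz":0},{"tx":0.18,"ty":0.155,"tz":0.03,"rz":-0.05},{"tx":0.2,"ty":0.19,"tz":0.03,"rz":-0.1},{"tx":0.22,"ty":0.225,"tz":0.03,"rz":-0.15}]' 0
```

```text
190 [829.49684804 -37.07525283 190.        ] [833.72913594 -40.23679285 190.        ]
290 [ 692.29709344 -235.55064454  290.        ] [ 629.50472949 -239.20093575  290.        ]
80 [ 764.72941307 -264.79934836   80.        ] [ 772.05101197 -257.29782593   80.        ]
[581.61296372 143.77170835  20.        ] [611.24499378 274.23579493 123.        ]schema error: expected keys tx, ty, tz, rx, ry, rz
```

```bash
python3 -m crank '[{"tx":0.04,"ty":0.0,"tz":0.01,"rx":0,"ry":0,"rz":0},{"tx":0.07,"ty":0.03,"tz":0.02,"rx":0,"ry":0,"rz":0},{"tx":0.1,"ty":0.06,"tz":0.03,"rx":0,"ry":0,"rz":0},{"tx":0.13,"ty":0.09,"tz":0.03,"rx":0,"ry":0,"rz":0},{"tx":0.16,"ty":0.12,"tz":0.03,"rx":0,"ry":0,"rz":0},{"tx":0.18,"ty":0.155,"tz":0.03,"rx":0,"ry":0,"rz":-0.05},{"tx":0.2,"ty":0.19,"tz":0.03,"rx":0,"ry":0,"rz":-0.1},{"tx":0.22,"ty":0.225,"tz":0.03,"rx":0,"ry":0,"rz":-0.15}]' 0
```

```text
t: 0.77
tcp_pos: [399.8, -319.6, 277.1]
ee_rot: [-179.9, -0.0, 9.5]
wrist_force: [1.4, -0.4, 0.0]
width: 85.8
```

```bash
python3 -m crank '[{"tx":0.02,"ty":0.035,"tz":0,"rx":0,"ry":0,"rz":-0.03},{"tx":0.04,"ty":0.07,"tz":0,"rx":0,"ry":0,"rz":-0.06},{"tx":0.06,"ty":0.105,"tz":0,"rx":0,"ry":0,"rz":-0.09},{"tx":0.08,"ty":0.14,"tz":0,"rx":0,"ry":0,"rz":-0.12},{"tx":0.10,"ty":0.175,"tz":0,"rx":0,"ry":0,"rz":-0.15},{"tx":0.12,"ty":0.21,"tz":0,"rx":0,"ry":0,"rz":-0.166},{"tx":0.14,"ty":0.245,"tz":0,"rx":0,"ry":0,"rz":-0.166},{"tx":0.16,"ty":0.28,"tz":0,"rx":0,"ry":0,"rz":-0.166}]' 0
```

```text
t: 1.43
tcp_pos: [560.1, -37.5, 276.7]
ee_rot: [-179.9, 0.0, -0.0]
wrist_force: [1.1, -0.7, -0.3]
width: 85.4
```

```bash
python3 -m crank '[{"tx":0.02,"ty":0.035,"tz":-0.005,"rx":0,"ry":0,"rz":0},{"tx":0.04,"ty":0.065,"tz":-0.01,"rx":0,"ry":0,"rz":0},{"tx":0.059,"ty":0.093,"tz":-0.015,"rx":0,"ry":0,"rz":0},{"tx":0.059,"ty":0.093,"tz":-0.015,"rx":0,"ry":0,"rz":0},{"tx":0.059,"ty":0.093,"tz":-0.015,"rx":0,"ry":0,"rz":0},{"tx":0.059,"ty":0.093,"tz":-0.03,"rx":0,"ry":0,"rz":0},{"tx":0.059,"ty":0.093,"tz":-0.03,"rx":0,"ry":0,"rz":0},{"tx":0.059,"ty":0.093,"tz":-0.03,"rx":0,"ry":0,"rz":0}]' 0
python3 - <<'E'
from cell import snapshot
import cv2
for n in("top","side"):cv2.imwrite(f"pics/{n}1.png",snapshot(n)[:,:,::-1])
E
```

```text
t: 2.1
tcp_pos: [618.1, 54.6, 245.9]
ee_rot: [-179.9, 0.2, -0.1]
wrist_force: [-0.2, -1.0, 0.6]
width: 85.7
```

View pics/side1.png

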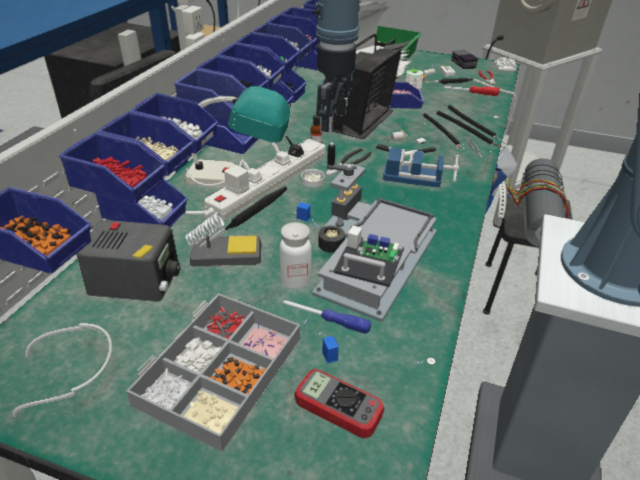

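View pics/top1.png

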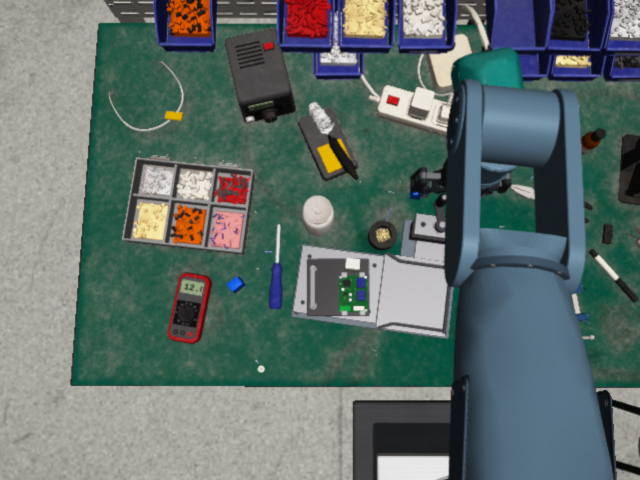

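The gripper sits at about (335,105) in the side view, above the knob at (331,152). I'll check that the side view agrees on the knob position.

```bash
python3 - <<'E'
from h import *
print(proj([[619,53.6,195],[619,53.6,147],[618.1,54.6,229]],"side"))
a=cv2.imread("pics/side1.png")[80:220,280:400];cv2.imwrite("pics/side1z.png",cv2.resize(a,(514,600),interpolation=cv2.INTER_CUBIC))
E
```

```text
[[332.85040858 144.31346523]
 [332.0475984  164.06150915]
 [333.69538086 129.9730847 ]]
```

View pics/side1z.png

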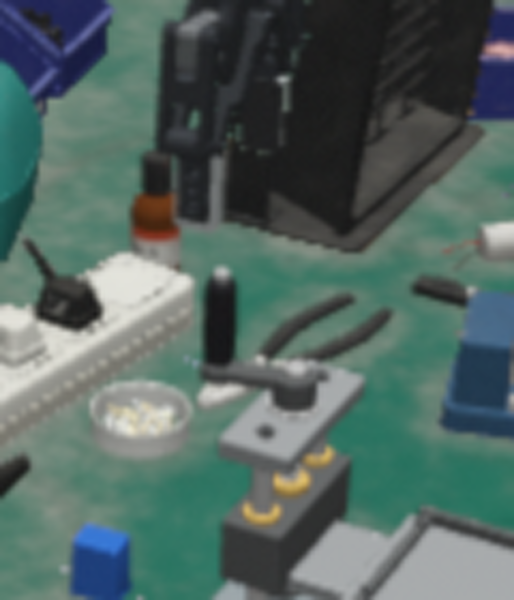

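```bash
python3 -m crank '[{"tx":0.001,"ty":-0.001,"tz":-0.03,"rx":0,"ry":0,"rz":0},{"tx":0.001,"ty":-0.001,"tz":-0.05,"rx":0,"ry":0,"rz":0},{"tx":0.001,"ty":-0.001,"tz":-0.068,"rx":0,"ry":0,"rz":0},{"tx":0.001,"ty":-0.001,"tz":-0.068,"rx":0,"ry":0,"rz":0},{"tx":0.001,"ty":-0.001,"tz":-0.068,"rx":0,"ry":0,"rz":0},{"tx":0.001,"ty":-0.001,"tz":-0.068,"rx":0,"ry":0,"rz":0},{"tx":0.001,"ty":-0.001,"tz":-0.068,"rx":0,"ry":0,"rz":0},{"tx":0.001,"ty":-0.001,"tz":-0.068,"rx":0,"ry":0,"rz":0}]' 0
python3 -m crank '[{"tx":0,"ty":0,"tz":0,"rx":0,"ry":0,"rz":0},{"tx":0,"ty":0,"tz":0,"rx":0,"ry":0,"rz":0},{"tx":0,"ty":0,"tz":0,"rx":0,"ry":0,"rz":0},{"tx":0,"ty":0,"tz":0,"rx":0,"ry":0,"rz":0},{"tx":0,"ty":0,"tz":0,"rx":0,"ry":0,"rz":0},{"tx":0,"ty":0,"tz":0,"rx":0,"ry":0,"rz":0},{"tx":0,"ty":0,"tz":0,"rx":0,"ry":0,"rz":0},{"tx":0,"ty":0,"tz":0,"rx":0,"ry":0,"rz":0}]' 255 30
```

```text
t: 2.87
tcp_pos: [621.1, 53.4, 181.3]
ee_rot: [-179.9, -0.2, -0.1]
wrist_force: [1.0, -0.4, 0.9]
width: 85.6
t: 3.53
tcp_pos: [621.1, 53.6, 181.4]
ee_rot: [-179.9, -0.2, -0.1]
wrist_force: [0.8, 2.0, 1.5]
width: 16.6
```

```bash
cat > tab.py <<'E'
import sys,numpy as np
t0,step,n=map(float,sys.argv[1:4]);r=40 if len(sys.argv)<5 else float(sys.argv[4])
for i in range(1,int(n)+1):
    t=t0+i*step;print(round(t,1),*(np.round(r/1000*np.array([np.cos(np.radians(t))-np.cos(np.radians(t0)),np.sin(np.radians(t))-np.sin(np.radians(t0))]),4)))
E
python3 tab.py 9.7 10 8
```

```text
19.7 -0.0018 0.0067
29.7 -0.0047 0.0131
39.7 -0.0087 0.0188
49.7 -0.0136 0.0238
59.7 -0.0192 0.0278
69.7 -0.0256 0.0308
79.7 -0.0323 0.0326
89.7 -0.0392 0.0333
```

```bash
python3 -m crank '[{"tx":-0.0018,"ty":0.0067,"tz":0,"rx":0,"ry":0,"rz":0},{"tx":-0.0047,"ty":0.0131,"tz":0,"rx":0,"ry":0,"rz":0},{"tx":-0.0087,"ty":0.0188,"tz":0,"rx":0,"ry":0,"rz":0},{"tx":-0.0136,"ty":0.0238,"tz":0,"rx":0,"ry":0,"rz":0},{"tx":-0.0192,"ty":0.0278,"tz":0,"rx":0,"ry":0,"rz":0},{"tx":-0.0256,"ty":0.0308,"tz":0,"rx":0,"ry":0,"rz":0},{"tx":-0.0323,"ty":0.0326,"tz":0,"rx":0,"ry":0,"rz":0},{"tx":-0.0323,"ty":0.0326,"tz":0,"rx":0,"ry":0,"rz":0}]'
```

```text
t: 4.2
tcp_pos: [587.8, 89.6, 181.5]
ee_rot: [-179.6, -0.2, -0.0]
wrist_force: [0.1, 9.4, 0.3]
width: 16.7
```

```bash
python3 tab.py 80.5 4 8
```

```text
84.5 -0.0028 0.0004
88.5 -0.0056 0.0005
92.5 -0.0083 0.0005
96.5 -0.0111 0.0003
100.5 -0.0139 -0.0001
104.5 -0.0166 -0.0007
108.5 -0.0193 -0.0015
112.5 -0.0219 -0.0025
```

```bash
python3 -m crank '[{"tx":-0.0028,"ty":0.0004,"tz":0,"rx":0,"ry":0,"rz":0},{"tx":-0.0056,"ty":0.0005,"tz":0,"rx":0,"ry":0,"rz":0},{"tx":-0.0083,"ty":0.0005,"tz":0,"rx":0,"ry":0,"rz":0},{"tx":-0.0111,"ty":0.0003,"tz":0,"rx":0,"ry":0,"rz":0},{"tx":-0.0139,"ty":-0.0001,"tz":0,"rx":0,"ry":0,"rz":0},{"tx":-0.0166,"ty":-0.0007,"tz":0,"rx":0,"ry":0,"rz":0},{"tx":-0.0193,"ty":-0.0015,"tz":0,"rx":0,"ry":0,"rz":0},{"tx":-0.0219,"ty":-0.0025,"tz":0,"rx":0,"ry":0,"rz":0}]'; python3 - <<'E'
from cell import arm
import numpy as np
s=arm.state();d=s["tcp_pos"][:2]-[581.2,50];print(np.hypot(*d),np.degrees(np.arctan2(d[1],d[0])),s["torque"])
E
```

```text
t: 4.87
tcp_pos: [565.5, 87.3, 181.4]
ee_rot: [-179.6, -0.2, -0.0]
wrist_force: [1.1, 1.4, 0.0]
width: 16.5
40.47005346703149 112.89643494213078 [ 0.1944935  -0.17956152  0.00667188]
```

Tracks well with low forces, so the centre estimate is good. Continuing from 112.9°.

```bash
python3 tab.py 112.9 4 8; cat > ang.py <<'E'
from cell import arm
import numpy as np
s=arm.state();d=s["tcp_pos"][:2]-[581.2,50];print("r,ang",np.hypot(*d).round(1),np.degrees(np.arctan2(d[1],d[0])).round(1),"F",s["wrist_force"].round(1),"w",s["width"].round(1))
E
```

```text
116.9 -0.0025 -0.0012
120.9 -0.005 -0.0025
124.9 -0.0073 -0.004
128.9 -0.0096 -0.0057
132.9 -0.0117 -0.0075
136.9 -0.0136 -0.0095
140.9 -0.0155 -0.0116
144.9 -0.0172 -0.0138
```

```bash
python3 -m crank '[{"tx":-0.0025,"ty":-0.0012,"tz":0,"rx":0,"ry":0,"rz":0},{"tx":-0.005,"ty":-0.0025,"tz":0,"rx":0,"ry":0,"rz":0},{"tx":-0.0073,"ty":-0.004,"tz":0,"rx":0,"ry":0,"rz":0},{"tx":-0.0096,"ty":-0.0057,"tz":0,"rx":0,"ry":0,"rz":0},{"tx":-0.0117,"ty":-0.0075,"tz":0,"rx":0,"ry":0,"rz":0},{"tx":-0.0136,"ty":-0.0095,"tz":0,"rx":0,"ry":0,"rz":0},{"tx":-0.0155,"ty":-0.0116,"tz":0,"rx":0,"ry":0,"rz":0},{"tx":-0.0172,"ty":-0.0138,"tz":0,"rx":0,"ry":0,"rz":0}]'; python3 ang.py; python3 tab.py 145 4 8
```

```text
t: 5.53
tcp_pos: [548.1, 73.2, 181.4]
ee_rot: [-179.6, -0.2, -0.0]
wrist_force: [1.6, 1.1, -1.2]
width: 16.7
149.0 -0.0015 -0.0023
153.0 -0.0029 -0.0048
157.0 -0.0041 -0.0073
161.0 -0.0051 -0.0099
165.0 -0.0059 -0.0126
169.0 -0.0065 -0.0153
173.0 -0.0069 -0.0181
177.0 -0.0072 -0.0208Traceback (most recent call last):
  File "ang.py", line 3, in <module>
    s=arm.state();d=s["tcp_pos"][:2]-[581.2,50];print("r,ang",np.hypot(*d).round(1),np.degrees(np.arctan2(d[1],d[0])).round(1),"F",s["wrist_force"].round(1),"w",s["width"].round(1))
                                                                                                                                                                 ^^^^^^^^^^^^^^^^
AttributeError: 'float' object has no attribute 'round'
```

```bash
sed -i 's/s\["width"\].round(1)/s["width"]/' ang.py; python3 -m crank '[{"tx":-0.0015,"ty":-0.0023,"tz":0,"rx":0,"ry":0,"rz":0},{"tx":-0.0029,"ty":-0.0048,"tz":0,"rx":0,"ry":0,"rz":0},{"tx":-0.0041,"ty":-0.0073,"tz":0,"rx":0,"ry":0,"rz":0},{"tx":-0.0051,"ty":-0.0099,"tz":0,"rx":0,"ry":0,"rz":0},{"tx":-0.0059,"ty":-0.0126,"tz":0,"rx":0,"ry":0,"rz":0},{"tx":-0.0065,"ty":-0.0153,"tz":0,"rx":0,"ry":0,"rz":0},{"tx":-0.0069,"ty":-0.0181,"tz":0,"rx":0,"ry":0,"rz":0},{"tx":-0.0072,"ty":-0.0208,"tz":0,"rx":0,"ry":0,"rz":0}]'; python3 ang.py; python3 tab.py 177 4 8
```

```text
t: 6.2
tcp_pos: [541.0, 52.2, 181.4]
ee_rot: [-179.6, -0.2, -0.0]
wrist_force: [4.3, 1.5, -3.2]
width: 16.6
r,ang 40.3 176.8 F [ 4.3  1.5 -3.2] w 16.589320811058414
181.0 -0.0 -0.0028
185.0 0.0001 -0.0056
189.0 0.0004 -0.0084
193.0 0.001 -0.0111
197.0 0.0017 -0.0138
201.0 0.0026 -0.0164
205.0 0.0037 -0.019
209.0 0.005 -0.0215
```

```bash
python3 -m crank '[{"tx":0.0002,"ty":-0.0028,"tz":0,"rx":0,"ry":0,"rz":0},{"tx":0.0004,"ty":-0.0056,"tz":0,"rx":0,"ry":0,"rz":0},{"tx":0.0007,"ty":-0.0084,"tz":0,"rx":0,"ry":0,"rz":0},{"tx":0.0012,"ty":-0.0111,"tz":0,"rx":0,"ry":0,"rz":0},{"tx":0.0019,"ty":-0.0138,"tz":0,"rx":0,"ry":0,"rz":0},{"tx":0.0028,"ty":-0.0164,"tz":0,"rx":0,"ry":0,"rz":0},{"tx":0.0039,"ty":-0.019,"tz":0,"rx":0,"ry":0,"rz":0},{"tx":0.0052,"ty":-0.0215,"tz":0,"rx":0,"ry":0,"rz":0}]'; python3 ang.py; python3 tab.py 209 4 8
```

```text
t: 6.87
tcp_pos: [546.3, 30.6, 181.4]
ee_rot: [-179.6, -0.2, -0.0]
wrist_force: [1.4, 3.8, -1.0]
width: 16.5
r,ang 39.9 -151.0 F [ 1.4  3.8 -1. ] w 16.50594948605374
213.0 0.0014 -0.0024
217.0 0.003 -0.0047
221.0 0.0048 -0.0068
225.0 0.0067 -0.0089
229.0 0.0087 -0.0108
233.0 0.0109 -0.0126
237.0 0.0132 -0.0142
241.0 0.0156 -0.0156
```

```bash
python3 -m crank '[{"tx":0.0014,"ty":-0.0024,"tz":0,"rx":0,"ry":0,"rz":0},{"tx":0.003,"ty":-0.0047,"tz":0,"rx":0,"ry":0,"rz":0},{"tx":0.0048,"ty":-0.0068,"tz":0,"rx":0,"ry":0,"rz":0},{"tx":0.0067,"ty":-0.0089,"tz":0,"rx":0,"ry":0,"rz":0},{"tx":0.0087,"ty":-0.0108,"tz":0,"rx":0,"ry":0,"rz":0},{"tx":0.0109,"ty":-0.0126,"tz":0,"rx":0,"ry":0,"rz":0},{"tx":0.0132,"ty":-0.0142,"tz":0,"rx":0,"ry":0,"rz":0},{"tx":0.0156,"ty":-0.0156,"tz":0,"rx":0,"ry":0,"rz":0}]'; python3 ang.py; python3 tab.py 241 4 8
```

```text
t: 7.53
tcp_pos: [561.9, 15.2, 181.3]
ee_rot: [-179.6, -0.1, -0.0]
wrist_force: [1.4, 5.1, -0.9]
width: 16.5
r,ang 39.8 -119.0 F [ 1.4  5.1 -0.9] w 16.520949371932797
245.0 0.0025 -0.0013
249.0 0.0051 -0.0024
253.0 0.0077 -0.0033
257.0 0.0104 -0.004
261.0 0.0131 -0.0045
265.0 0.0159 -0.0049
269.0 0.0187 -0.005
273.0 0.0215 -0.005
```

```bash
python3 -m crank '[{"tx":0.0025,"ty":-0.0012,"tz":0,"rx":0,"ry":0,"rz":0},{"tx":0.0051,"ty":-0.0022,"tz":0,"rx":0,"ry":0,"rz":0},{"tx":0.0077,"ty":-0.003,"tz":0,"rx":0,"ry":0,"rz":0},{"tx":0.0104,"ty":-0.0037,"tz":0,"rx":0,"ry":0,"rz":0},{"tx":0.0131,"ty":-0.0042,"tz":0,"rx":0,"ry":0,"rz":0},{"tx":0.0159,"ty":-0.0046,"tz":0,"rx":0,"ry":0,"rz":0},{"tx":0.0187,"ty":-0.0047,"tz":0,"rx":0,"ry":0,"rz":0},{"tx":0.0215,"ty":-0.0047,"tz":0,"rx":0,"ry":0,"rz":0}]'; python3 ang.py; python3 tab.py 273 4 8
```

```text
t: 8.2
tcp_pos: [583.5, 10.4, 181.3]
ee_rot: [-179.6, -0.1, -0.0]
wrist_force: [-1.9, 3.2, 1.2]
width: 16.5
r,ang 39.6 -86.7 F [-1.9  3.2  1.2] w 16.476743755416663
277.0 0.0028 0.0002
281.0 0.0055 0.0007
285.0 0.0083 0.0013
289.0 0.0109 0.0021
293.0 0.0135 0.0031
297.0 0.0161 0.0043
301.0 0.0185 0.0057
305.0 0.0208 0.0072
```

```bash
python3 -m crank '[{"tx":0.0028,"ty":0.0002,"tz":0,"rx":0,"ry":0,"rz":0},{"tx":0.0055,"ty":0.0007,"tz":0,"rx":0,"ry":0,"rz":0},{"tx":0.0083,"ty":0.0013,"tz":0,"rx":0,"ry":0,"rz":0},{"tx":0.0109,"ty":0.0021,"tz":0,"rx":0,"ry":0,"rz":0},{"tx":0.0135,"ty":0.0031,"tz":0,"rx":0,"ry":0,"rz":0},{"tx":0.0161,"ty":0.0043,"tz":0,"rx":0,"ry":0,"rz":0},{"tx":0.0185,"ty":0.0057,"tz":0,"rx":0,"ry":0,"rz":0},{"tx":0.0208,"ty":0.0072,"tz":0,"rx":0,"ry":0,"rz":0}]'; python3 ang.py; python3 tab.py 305 4 8
```

```text
t: 8.87
tcp_pos: [604.4, 17.7, 181.3]
ee_rot: [-179.6, -0.1, -0.0]
wrist_force: [-3.8, 2.5, 3.2]
width: 16.9
r,ang 39.8 -54.3 F [-3.8  2.5  3.2] w 16.92452212053518
309.0 0.0022 0.0017
313.0 0.0043 0.0035
317.0 0.0063 0.0055
321.0 0.0081 0.0076
325.0 0.0098 0.0098
329.0 0.0113 0.0122
333.0 0.0127 0.0146
337.0 0.0139 0.0171
```

```bash
python3 -m crank '[{"tx":0.0022,"ty":0.0017,"tz":0,"rx":0,"ry":0,"rz":0},{"tx":0.0043,"ty":0.0035,"tz":0,"rx":0,"ry":0,"rz":0},{"tx":0.0063,"ty":0.0055,"tz":0,"rx":0,"ry":0,"rz":0},{"tx":0.0081,"ty":0.0076,"tz":0,"rx":0,"ry":0,"rz":0},{"tx":0.0098,"ty":0.0098,"tz":0,"rx":0,"ry":0,"rz":0},{"tx":0.0113,"ty":0.0122,"tz":0,"rx":0,"ry":0,"rz":0},{"tx":0.0127,"ty":0.0146,"tz":0,"rx":0,"ry":0,"rz":0},{"tx":0.0139,"ty":0.0171,"tz":0,"rx":0,"ry":0,"rz":0}]'; python3 ang.py; python3 tab.py 337 4 8
```

```text
t: 9.53
tcp_pos: [618.2, 34.7, 181.3]
ee_rot: [-179.6, -0.1, -0.0]
wrist_force: [-5.4, -0.2, 3.6]
width: 16.5
r,ang 40.0 -22.5 F [-5.4 -0.2  3.6] w 16.453119427503218
341.0 0.001 0.0026
345.0 0.0018 0.0053
349.0 0.0024 0.008
353.0 0.0029 0.0108
357.0 0.0031 0.0135
361.0 0.0032 0.0163
365.0 0.003 0.0191
369.0 0.0027 0.0219
```

```bash
python3 -m crank '[{"tx":0.0004,"ty":0.0018,"tz":0,"rx":0,"ry":0,"rz":0},{"tx":0.0008,"ty":0.0036,"tz":0,"rx":0,"ry":0,"rz":0},{"tx":0.0012,"ty":0.0054,"tz":0,"rx":0,"ry":0,"rz":0},{"tx":0.0015,"ty":0.0072,"tz":0,"rx":0,"ry":0,"rz":0},{"tx":0.0018,"ty":0.009,"tz":0,"rx":0,"ry":0,"rz":0},{"tx":0.002,"ty":0.0108,"tz":0,"rx":0,"ry":0,"rz":0},{"tx":0.0022,"ty":0.0126,"tz":0,"rx":0,"ry":0,"rz":0},{"tx":0.0022,"ty":0.0144,"tz":0,"rx":0,"ry":0,"rz":0}]'; python3 ang.py; python3 tab.py 358 2.5 8
```

```text
t: 10.2
tcp_pos: [620.6, 43.6, 181.4]
ee_rot: [179.8, -0.0, -0.1]
wrist_force: [-4.8, -25.4, 0.8]
width: 16.2
r,ang 39.9 -9.2 F [ -4.8 -25.4   0.8] w 16.241913566684254
360.5 0.0 0.0017
363.0 -0.0 0.0035
365.5 -0.0002 0.0052
368.0 -0.0004 0.007
370.5 -0.0006 0.0087
373.0 -0.001 0.0104
375.5 -0.0014 0.0121
378.0 -0.0019 0.0138
```

Stop felt: the knob stalled at about -9°, with 25 N against it. I'll relax to a light push to read the stop angle.

```bash
python3 -m crank '[{"tx":-0.0003,"ty":0.001,"tz":0,"rx":0,"ry":0,"rz":0},{"tx":-0.0003,"ty":0.001,"tz":0,"rx":0,"ry":0,"rz":0},{"tx":-0.0003,"ty":0.001,"tz":0,"rx":0,"ry":0,"rz":0},{"tx":-0.0003,"ty":0.001,"tz":0,"rx":0,"ry":0,"rz":0},{"tx":-0.0003,"ty":0.001,"tz":0,"rx":0,"ry":0,"rz":0},{"tx":-0.0003,"ty":0.001,"tz":0,"rx":0,"ry":0,"rz":0},{"tx":-0.0003,"ty":0.001,"tz":0,"rx":0,"ry":0,"rz":0},{"tx":-0.0003,"ty":0.001,"tz":0,"rx":0,"ry":0,"rz":0}]'; python3 ang.py
```

```text
t: 10.87
tcp_pos: [620.5, 43.0, 181.4]
ee_rot: [179.7, -0.0, -0.1]
wrist_force: [-2.6, -7.0, 0.8]
width: 16.2
r,ang 39.9 -10.1 F [-2.6 -7.   0.8] w 16.20516465316711
```

```bash
cat > tb.py <<'E'
from cell import arm
import numpy as np,sys
t0,st=map(float,sys.argv[1:3]);s=arm.state();p=s["tcp_pos"]
d=p[:2]-[581.1,50];print("r,ang",np.hypot(*d).round(1),np.degrees(np.arctan2(d[1],d[0])).round(1),"F",s["wrist_force"].round(1),"w",s["width"],p.round(1))
for i in range(1,9):
    t=np.radians(t0+st*i);print(i,round(t0+st*i,1),*(np.round((np.array([581.1,50])+40*np.array([np.cos(t),np.sin(t)])-p[:2])/1000,4)))
E
python3 tb.py -10 -15
```

```text
r,ang 40.0 -10.1 F [-2.6 -7.   0.8] w 16.20516465316711 [620.5  43.  181.4]
1 -25.0 -0.0031 -0.0099
2 -40.0 -0.0087 -0.0187
3 -55.0 -0.0164 -0.0258
4 -70.0 -0.0257 -0.0306
5 -85.0 -0.0359 -0.0328
6 -100.0 -0.0463 -0.0324
7 -115.0 -0.0563 -0.0292
8 -130.0 -0.0651 -0.0236
```

```bash
python3 -m crank '[{"tx":-0.0031,"ty":-0.0099,"tz":0,"rx":0,"ry":0,"rz":0},{"tx":-0.0087,"ty":-0.0187,"tz":0,"rx":0,"ry":0,"rz":0},{"tx":-0.0164,"ty":-0.0258,"tz":0,"rx":0,"ry":0,"rz":0},{"tx":-0.0257,"ty":-0.0306,"tz":0,"rx":0,"ry":0,"rz":0},{"tx":-0.0359,"ty":-0.0328,"tz":0,"rx":0,"ry":0,"rz":0},{"tx":-0.0463,"ty":-0.0324,"tz":0,"rx":0,"ry":0,"rz":0},{"tx":-0.0563,"ty":-0.0292,"tz":0,"rx":0,"ry":0,"rz":0},{"tx":-0.0651,"ty":-0.0236,"tz":0,"rx":0,"ry":0,"rz":0}]'; python3 tb.py -130 -15
```

```text
t: 11.53
tcp_pos: [555.5, 19.6, 181.4]
ee_rot: [179.8, -0.2, -0.2]
wrist_force: [7.4, 6.3, -5.2]
width: 16.9
r,ang 39.8 -130.1 F [ 7.4  6.3 -5.2] w 16.8768051807183 [555.5  19.6 181.4]
1 -145.0 -0.0071 0.0075
2 -160.0 -0.012 0.0168
3 -175.0 -0.0142 0.027
4 -190.0 -0.0138 0.0374
5 -205.0 -0.0106 0.0473
6 -220.0 -0.005 0.0562
7 -235.0 0.0027 0.0632
8 -250.0 0.0119 0.068
```

```bash
python3 -m crank '[{"tx":-0.0071,"ty":0.0075,"tz":0,"rx":0,"ry":0,"rz":0},{"tx":-0.012,"ty":0.0168,"tz":0,"rx":0,"ry":0,"rz":0},{"tx":-0.0142,"ty":0.027,"tz":0,"rx":0,"ry":0,"rz":0},{"tx":-0.0138,"ty":0.0374,"tz":0,"rx":0,"ry":0,"rz":0},{"tx":-0.0106,"ty":0.0473,"tz":0,"rx":0,"ry":0,"rz":0},{"tx":-0.005,"ty":0.0562,"tz":0,"rx":0,"ry":0,"rz":0},{"tx":0.0027,"ty":0.0632,"tz":0,"rx":0,"ry":0,"rz":0},{"tx":0.0119,"ty":0.068,"tz":0,"rx":0,"ry":0,"rz":0}]'; python3 tb.py -250 -15
```

```text
t: 12.2
tcp_pos: [567.7, 88.6, 181.4]
ee_rot: [179.8, -0.2, -0.1]
wrist_force: [-0.3, -4.7, -0.5]
width: 16.4
r,ang 40.9 109.2 F [-0.3 -4.7 -0.5] w 16.399626070230973 [567.7  88.6 181.4]
1 -265.0 0.0099 0.0012
2 -280.0 0.0204 0.0008
3 -295.0 0.0303 -0.0024
4 -310.0 0.0391 -0.008
5 -325.0 0.0462 -0.0157
6 -340.0 0.051 -0.0249
7 -355.0 0.0533 -0.0351
8 -370.0 0.0528 -0.0455
```

```bash
python3 -m crank '[{"tx":0.0099,"ty":0.0012,"tz":0,"rx":0,"ry":0,"rz":0},{"tx":0.0204,"ty":0.0008,"tz":0,"rx":0,"ry":0,"rz":0},{"tx":0.0303,"ty":-0.0024,"tz":0,"rx":0,"ry":0,"rz":0},{"tx":0.0391,"ty":-0.008,"tz":0,"rx":0,"ry":0,"rz":0},{"tx":0.0462,"ty":-0.0157,"tz":0,"rx":0,"ry":0,"rz":0},{"tx":0.051,"ty":-0.0249,"tz":0,"rx":0,"ry":0,"rz":0},{"tx":0.0533,"ty":-0.0351,"tz":0,"rx":0,"ry":0,"rz":0},{"tx":0.0528,"ty":-0.0455,"tz":0,"rx":0,"ry":0,"rz":0}]'; python3 tb.py -10 -15
```

```text
t: 12.87
tcp_pos: [620.6, 42.4, 181.3]
ee_rot: [179.8, -0.1, -0.1]
wrist_force: [-5.1, 4.3, 2.4]
width: 16.5
r,ang 40.2 -10.9 F [-5.1  4.3  2.4] w 16.50516463730496 [620.6  42.4 181.3]
1 -25.0 -0.0032 -0.0093
2 -40.0 -0.0088 -0.0181
3 -55.0 -0.0165 -0.0252
4 -70.0 -0.0258 -0.03
5 -85.0 -0.036 -0.0322
6 -100.0 -0.0464 -0.0318
7 -115.0 -0.0564 -0.0286
8 -130.0 -0.0652 -0.023
```

One turn done. Two more.

```bash
python3 -m crank '[{"tx":-0.0032,"ty":-0.0093,"tz":0,"rx":0,"ry":0,"rz":0},{"tx":-0.0088,"ty":-0.0181,"tz":0,"rx":0,"ry":0,"rz":0},{"tx":-0.0165,"ty":-0.0252,"tz":0,"rx":0,"ry":0,"rz":0},{"tx":-0.0258,"ty":-0.03,"tz":0,"rx":0,"ry":0,"rz":0},{"tx":-0.036,"ty":-0.0322,"tz":0,"rx":0,"ry":0,"rz":0},{"tx":-0.0464,"ty":-0.0318,"tz":0,"rx":0,"ry":0,"rz":0},{"tx":-0.0564,"ty":-0.0286,"tz":0,"rx":0,"ry":0,"rz":0},{"tx":-0.0652,"ty":-0.023,"tz":0,"rx":0,"ry":0,"rz":0}]'; python3 tb.py -130 -15
```

```text
t: 13.53
tcp_pos: [556.1, 19.1, 181.5]
ee_rot: [179.9, -0.4, -0.2]
wrist_force: [6.9, 4.6, -5.4]
width: 16.5
r,ang 39.7 -129.0 F [ 6.9  4.6 -5.4] w 16.476455450416193 [556.1  19.1 181.5]
1 -145.0 -0.0077 0.0079
2 -160.0 -0.0126 0.0172
3 -175.0 -0.0148 0.0274
4 -190.0 -0.0144 0.0378
5 -205.0 -0.0112 0.0478
6 -220.0 -0.0056 0.0566
7 -235.0 0.0021 0.0636
8 -250.0 0.0113 0.0685
```

```bash
python3 -m crank '[{"tx":-0.0077,"ty":0.0079,"tz":0,"rx":0,"ry":0,"rz":0},{"tx":-0.0126,"ty":0.0172,"tz":0,"rx":0,"ry":0,"rz":0},{"tx":-0.0148,"ty":0.0274,"tz":0,"rx":0,"ry":0,"rz":0},{"tx":-0.0144,"ty":0.0378,"tz":0,"rx":0,"ry":0,"rz":0},{"tx":-0.0112,"ty":0.0478,"tz":0,"rx":0,"ry":0,"rz":0},{"tx":-0.0056,"ty":0.0566,"tz":0,"rx":0,"ry":0,"rz":0},{"tx":0.0021,"ty":0.0636,"tz":0,"rx":0,"ry":0,"rz":0},{"tx":0.0113,"ty":0.0685,"tz":0,"rx":0,"ry":0,"rz":0}]'; python3 tb.py -250 -15
```

```text
t: 14.2
tcp_pos: [567.8, 88.6, 181.4]
ee_rot: [179.9, -0.3, -0.2]
wrist_force: [-0.4, -5.5, -1.7]
width: 16.7
r,ang 40.8 109.1 F [-0.4 -5.5 -1.7] w 16.738658952840478 [567.8  88.6 181.4]
1 -265.0 0.0098 0.0012
2 -280.0 0.0203 0.0008
3 -295.0 0.0302 -0.0024
4 -310.0 0.039 -0.008
5 -325.0 0.0461 -0.0157
6 -340.0 0.0509 -0.0249
7 -355.0 0.0532 -0.0351
8 -370.0 0.0527 -0.0456
```

```bash
python3 -m crank '[{"tx":0.0098,"ty":0.0012,"tz":0,"rx":0,"ry":0,"rz":0},{"tx":0.0203,"ty":0.0008,"tz":0,"rx":0,"ry":0,"rz":0},{"tx":0.0302,"ty":-0.0024,"tz":0,"rx":0,"ry":0,"rz":0},{"tx":0.039,"ty":-0.008,"tz":0,"rx":0,"ry":0,"rz":0},{"tx":0.0461,"ty":-0.0157,"tz":0,"rx":0,"ry":0,"rz":0},{"tx":0.0509,"ty":-0.0249,"tz":0,"rx":0,"ry":0,"rz":0},{"tx":0.0532,"ty":-0.0351,"tz":0,"rx":0,"ry":0,"rz":0},{"tx":0.0527,"ty":-0.0456,"tz":0,"rx":0,"ry":0,"rz":0}]'; python3 tb.py -10 -15
```

```text
t: 14.87
tcp_pos: [620.6, 42.5, 181.3]
ee_rot: [179.9, -0.3, -0.2]
wrist_force: [-5.8, 3.0, 3.3]
width: 16.5
r,ang 40.2 -10.8 F [-5.8  3.   3.3] w 16.53692380304625 [620.6  42.5 181.3]
1 -25.0 -0.0032 -0.0094
2 -40.0 -0.0089 -0.0182
3 -55.0 -0.0165 -0.0252
4 -70.0 -0.0258 -0.0301
5 -85.0 -0.036 -0.0323
6 -100.0 -0.0464 -0.0319
7 -115.0 -0.0564 -0.0287
8 -130.0 -0.0652 -0.0231
```

```bash
python3 -m crank '[{"tx":-0.0032,"ty":-0.0094,"tz":0,"rx":0,"ry":0,"rz":0},{"tx":-0.0089,"ty":-0.0182,"tz":0,"rx":0,"ry":0,"rz":0},{"tx":-0.0165,"ty":-0.0252,"tz":0,"rx":0,"ry":0,"rz":0},{"tx":-0.0258,"ty":-0.0301,"tz":0,"rx":0,"ry":0,"rz":0},{"tx":-0.036,"ty":-0.0323,"tz":0,"rx":0,"ry":0,"rz":0},{"tx":-0.0464,"ty":-0.0319,"tz":0,"rx":0,"ry":0,"rz":0},{"tx":-0.0564,"ty":-0.0287,"tz":0,"rx":0,"ry":0,"rz":0},{"tx":-0.0652,"ty":-0.0231,"tz":0,"rx":0,"ry":0,"rz":0}]'; python3 tb.py -130 -15
```

```text
t: 15.53
tcp_pos: [556.2, 19.0, 181.5]
ee_rot: [-180.0, -0.6, -0.3]
wrist_force: [6.5, 4.6, -4.4]
width: 16.5
r,ang 39.8 -128.8 F [ 6.5  4.6 -4.4] w 16.506850059962954 [556.2  19.  181.5]
1 -145.0 -0.0078 0.008
2 -160.0 -0.0126 0.0173
3 -175.0 -0.0149 0.0275
4 -190.0 -0.0144 0.0379
5 -205.0 -0.0113 0.0479
6 -220.0 -0.0057 0.0567
7 -235.0 0.002 0.0638
8 -250.0 0.0113 0.0686
```

```bash
python3 -m crank '[{"tx":-0.0078,"ty":0.008,"tz":0,"rx":0,"ry":0,"rz":0},{"tx":-0.0126,"ty":0.0173,"tz":0,"rx":0,"ry":0,"rz":0},{"tx":-0.0149,"ty":0.0275,"tz":0,"rx":0,"ry":0,"rz":0},{"tx":-0.0144,"ty":0.0379,"tz":0,"rx":0,"ry":0,"rz":0},{"tx":-0.0113,"ty":0.0479,"tz":0,"rx":0,"ry":0,"rz":0},{"tx":-0.0057,"ty":0.0567,"tz":0,"rx":0,"ry":0,"rz":0},{"tx":0.002,"ty":0.0638,"tz":0,"rx":0,"ry":0,"rz":0},{"tx":0.0113,"ty":0.0686,"tz":0,"rx":0,"ry":0,"rz":0}]'; python3 tb.py -250 -15
```

```text
t: 16.2
tcp_pos: [567.9, 88.7, 181.4]
ee_rot: [180.0, -0.5, -0.2]
wrist_force: [0.0, -6.1, -0.9]
width: 16.4
r,ang 40.9 108.9 F [ 0.  -6.1 -0.9] w 16.367642622593916 [567.9  88.7 181.4]
1 -265.0 0.0098 0.0012
2 -280.0 0.0202 0.0007
3 -295.0 0.0302 -0.0024
4 -310.0 0.039 -0.008
5 -325.0 0.046 -0.0157
6 -340.0 0.0508 -0.025
7 -355.0 0.0531 -0.0352
8 -370.0 0.0526 -0.0456
```

```bash
python3 -m crank '[{"tx":0.0098,"ty":0.0012,"tz":0,"rx":0,"ry":0,"rz":0},{"tx":0.0202,"ty":0.0007,"tz":0,"rx":0,"ry":0,"rz":0},{"tx":0.0302,"ty":-0.0024,"tz":0,"rx":0,"ry":0,"rz":0},{"tx":0.039,"ty":-0.008,"tz":0,"rx":0,"ry":0,"rz":0},{"tx":0.046,"ty":-0.0157,"tz":0,"rx":0,"ry":0,"rz":0},{"tx":0.0508,"ty":-0.025,"tz":0,"rx":0,"ry":0,"rz":0},{"tx":0.0529,"ty":-0.0345,"tz":0,"rx":0,"ry":0,"rz":0},{"tx":0.0526,"ty":-0.0448,"tz":0,"rx":0,"ry":0,"rz":0}]'; python3 tb.py -10 -15 | head -1
```

```text
t: 16.87
tcp_pos: [620.8, 43.9, 181.3]
ee_rot: [-179.9, -0.5, -0.2]
wrist_force: [-4.9, 3.6, 2.9]
width: 16.3
r,ang 40.2 -8.7 F [-4.9  3.6  2.9] w 16.29569280020443 [620.8  43.9 181.3]
```

```bash
python3 -m crank '[{"tx":-0.0003,"ty":-0.0009,"tz":0,"rx":0,"ry":0,"rz":0},{"tx":-0.0003,"ty":-0.0009,"tz":0,"rx":0,"ry":0,"rz":0},{"tx":-0.0003,"ty":-0.0009,"tz":0,"rx":0,"ry":0,"rz":0},{"tx":-0.0003,"ty":-0.0009,"tz":0,"rx":0,"ry":0,"rz":0},{"tx":-0.0003,"ty":-0.0009,"tz":0,"rx":0,"ry":0,"rz":0},{"tx":-0.0003,"ty":-0.0009,"tz":0,"rx":0,"ry":0,"rz":0},{"tx":-0.0003,"ty":-0.0009,"tz":0,"rx":0,"ry":0,"rz":0},{"tx":-0.0003,"ty":-0.0009,"tz":0,"rx":0,"ry":0,"rz":0}]'; python3 tb.py -10 -15 | head -1
```

```text
t: 17.53
tcp_pos: [620.5, 43.1, 181.3]
ee_rot: [-179.9, -0.5, -0.2]
wrist_force: [-3.5, 0.1, 1.6]
width: 16.3
r,ang 40.0 -9.9 F [-3.5  0.1  1.6] w 16.258266914730633 [620.5  43.1 181.3]
```

```bash
python3 -m crank '[{"tx":0,"ty":0,"tz":0,"rx":0,"ry":0,"rz":0},{"tx":0,"ty":0,"tz":0,"rx":0,"ry":0,"rz":0},{"tx":0,"ty":0,"tz":0,"rx":0,"ry":0,"rz":0},{"tx":0,"ty":0,"tz":0,"rx":0,"ry":0,"rz":0},{"tx":0,"ty":0,"tz":0,"rx":0,"ry":0,"rz":0},{"tx":0,"ty":0,"tz":0,"rx":0,"ry":0,"rz":0},{"tx":0,"ty":0,"tz":0,"rx":0,"ry":0,"rz":0},{"tx":0,"ty":0,"tz":0.01,"rx":0,"ry":0,"rz":0}]' 0 
python3 -m crank '[{"tx":0,"ty":0,"tz":0.03,"rx":0,"ry":0,"rz":0},{"tx":0,"ty":0,"tz":0.06,"rx":0,"ry":0,"rz":0},{"tx":0,"ty":0,"tz":0.08,"rx":0,"ry":0,"rz":0},{"tx":-0.03,"ty":0.025,"tz":0.08,"rx":0,"ry":0,"rz":0},{"tx":-0.055,"ty":0.055,"tz":0.08,"rx":0,"ry":0,"rz":0},{"tx":-0.08,"ty":0.085,"tz":0.08,"rx":0,"ry":0,"rz":0},{"tx":-0.105,"ty":0.115,"tz":0.08,"rx":0,"ry":0,"rz":0},{"tx":-0.13,"ty":0.145,"tz":0.08,"rx":0,"ry":0,"rz":0}]' 0
python3 - <<'E'
from cell import snapshot
import cv2
for n in("top","side"):cv2.imwrite(f"pics/{n}2.png",snapshot(n)[:,:,::-1])
a=cv2.imread("pics/top2.png")[170:350,260:480];cv2.imwrite("pics/top2z.png",cv2.resize(a,(726,594),interpolation=cv2.INTER_CUBIC))
a=cv2.imread("pics/side2.png")[125:325,290:450];cv2.imwrite("pics/side2z.png",cv2.resize(a,(480,600),interpolation=cv2.INTER_CUBIC))
E
```

```text
t: 18.2
tcp_pos: [619.2, 43.2, 189.4]
ee_rot: [-179.9, -0.3, -0.2]
wrist_force: [0.8, 0.1, -0.8]
width: 85.3
t: 18.87
tcp_pos: [488.0, 189.2, 270.4]
ee_rot: [-179.9, -0.3, -0.2]
wrist_force: [0.4, 0.7, 0.1]
width: 85.6
```

View pics/top2z.png

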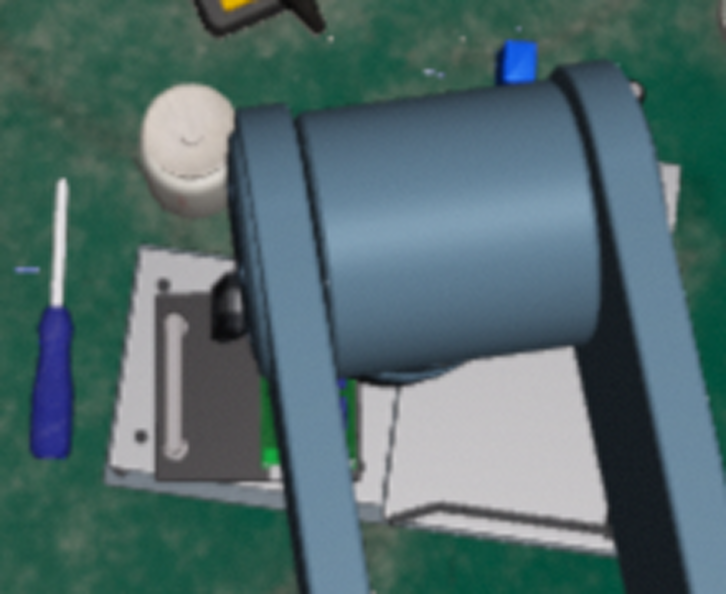

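View pics/side2z.png

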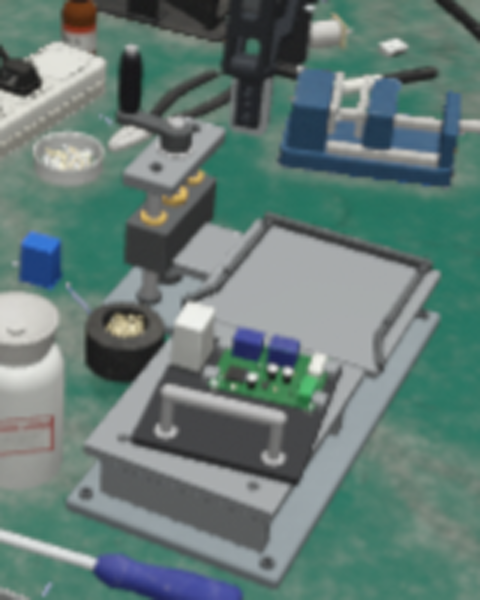

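The top view is partly hidden by the arm. In the side view the table has come up nearly level with the deck, the knob is at (334,141), and the relay is standing at (355,237). I'll triangulate the bar from both views.

```bash
python3 - <<'E'
from h import *
from scipy.optimize import least_squares
# pallet pose: x,y,yaw ; points: bar post ends top z 60+45, pallet top corners z 68
tz=lambda x,y:(280+x/3.5,180+y/3.5)
s2=lambda x,y:(290+x/3,125+y/3); sz=lambda x,y:(300+x/4,175+y/4)
top=[((-55,60,68),tz(97,474)),((55,60,68),tz(96,277)),((-55,-60,68),tz(312,474)),((35,48,105),tz(116,304)),((-35,48,105),tz(117,441))]
side=[((-55,60,68),sz(358,440)),((55,60,68),sz(135,383)),((35,48,105),sz(182,315)),((-35,48,105),sz(337,350))]
def F(p,use="ts"):
    r=[]
    for L,n in((top,"top"),(side,"side")):
        if n[0] not in use: continue
        P=np.array([RZ(p[2])@q[0]+[p[0],p[1],0] for q in L])
        r.append(proj(P,n)-np.array([q[1] for q in L]))
    return np.vstack(r)
for u in("t","s","ts"):
    p=least_squares(lambda p:F(p,u).ravel(),[470,236,0]).x
    print(u,p[:2],np.degrees(p[2]),"bar",(RZ(p[2])@[0,48,0]+[p[0],p[1],0])[:2]);print(F(p,u).round(1).tolist())
E
```

```text
t [471.90033304 234.91594406] 0.5601015633350002 bar [471.43111093 282.91365058]
[[-0.4, 0.8], [-0.1, -0.3], [1.2, 0.4], [-0.2, 0.2], [-0.4, -1.1]]
s [473.34468785 238.40611132] 0.6892377904544911 bar [472.76728727 286.40263837]
[[0.7, -0.3], [-0.4, -0.2], [0.9, 0.2], [-1.2, 0.3]]
ts [472.61108739 235.91033627] 0.5192929965192379 bar [472.17605146 283.90836481]
[[-1.0, 0.4], [-0.6, -0.7], [0.6, 0.0], [-0.7, -0.2], [-1.0, -1.6], [1.3, -1.0], [0.3, -1.0], [1.6, -0.5], [-0.5, -0.4]]
```

```bash
python3 -m crank '[{"tx":-0.006,"ty":0.03,"tz":0,"rx":0,"ry":0,"rz":0.01},{"tx":-0.012,"ty":0.06,"tz":0,"rx":0,"ry":0,"rz":0.012},{"tx":-0.016,"ty":0.09,"tz":0,"rx":0,"ry":0,"rz":0.012},{"tx":-0.016,"ty":0.096,"tz":-0.03,"rx":0,"ry":0,"rz":0.012},{"tx":-0.016,"ty":0.096,"tz":-0.065,"rx":0,"ry":0,"rz":0.012},{"tx":-0.016,"ty":0.096,"tz":-0.1,"rx":0,"ry":0,"rz":0.012},{"tx":-0.016,"ty":0.096,"tz":-0.135,"rx":0,"ry":0,"rz":0.012},{"tx":-0.016,"ty":0.096,"tz":-0.135,"rx":0,"ry":0,"rz":0.012}]' 135 40
python3 - <<'E'
from cell import snapshot,arm
import cv2
for n in("top","side"):cv2.imwrite(f"pics/{n}3.png",snapshot(n)[:,:,::-1])
a=cv2.imread("pics/side3.png")[175:325,290:450];cv2.imwrite("pics/side3z.png",cv2.resize(a,(640,600),interpolation=cv2.INTER_CUBIC))
print(arm.state()["tcp_pos"])
E
```

```text
t: 19.63
tcp_pos: [466.0, 286.0, 128.9]
ee_rot: [180.0, 0.4, 0.8]
wrist_force: [-1.6, -0.5, -0.9]
width: 40.0
[469.93410724 287.47805649 135.40697865]
```

View pics/side3z.png

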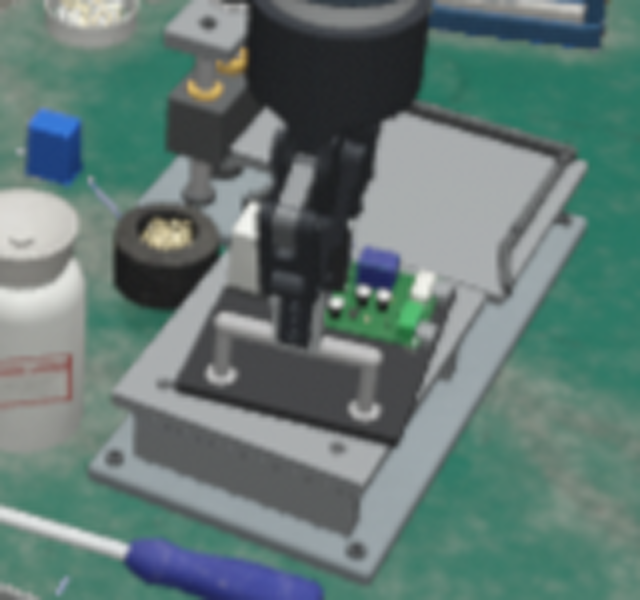

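View pics/top3.png

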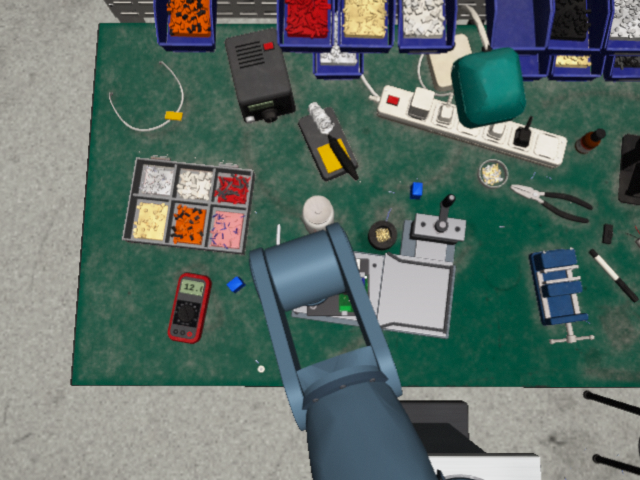

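```bash
python3 - <<'E'
from h import *
a=cv2.imread("pics/top3.png")[180:260,380:480];cv2.imwrite("pics/top3z.png",cv2.resize(a,(750,600),interpolation=cv2.INTER_CUBIC))
print(proj([[618.5,53.5-10.5,195],[470,285,105],[470,317,118]],"top"),proj([[470,287,118],[470,310,118]],"side"))
E
python3 -m crank '[{"tx":0.002,"ty":-0.002,"tz":-0.01,"rx":0,"ry":0,"rz":0},{"tx":0.002,"ty":-0.002,"tz":-0.02,"rx":0,"ry":0,"rz":0},{"tx":0.002,"ty":-0.002,"tz":-0.03,"rx":0,"ry":0,"rz":0},{"tx":0.002,"ty":-0.002,"tz":-0.036,"rx":0,"ry":0,"rz":0},{"tx":0.002,"ty":-0.002,"tz":-0.036,"rx":0,"ry":0,"rz":0},{"tx":0.002,"ty":-0.002,"tz":-0.036,"rx":0,"ry":0,"rz":0},{"tx":0.002,"ty":-0.002,"tz":-0.036,"rx":0,"ry":0,"rz":0},{"tx":0.002,"ty":-0.002,"tz":-0.036,"rx":0,"ry":0,"rz":0}]'
python3 - <<'E'
from cell import snapshot,arm
import cv2
a=snapshot("side")[:,:,::-1]
cv2.imwrite("pics/side4z.png",cv2.resize(a[175:325,290:450],(640,600),interpolation=cv2.INTER_CUBIC))
print(arm.state()["tcp_pos"],arm.state()["ee_rot"])
E
```

```text
[[450.09067333 197.85148703]
 [311.85930782 286.62444251]
 [294.15765825 286.04894335]] [[366.42439736 253.42797935]
 [362.79266234 260.99648527]]
t: 20.4
tcp_pos: [472.3, 285.7, 100.0]
ee_rot: [-179.8, -0.2, 0.8]
wrist_force: [-0.2, 0.9, 0.3]
width: 40.2
[472.30554212 285.64481973  99.94403282] [-1.79850279e+02 -1.78861257e-01  7.94286093e-01]
```

View pics/side4z.png

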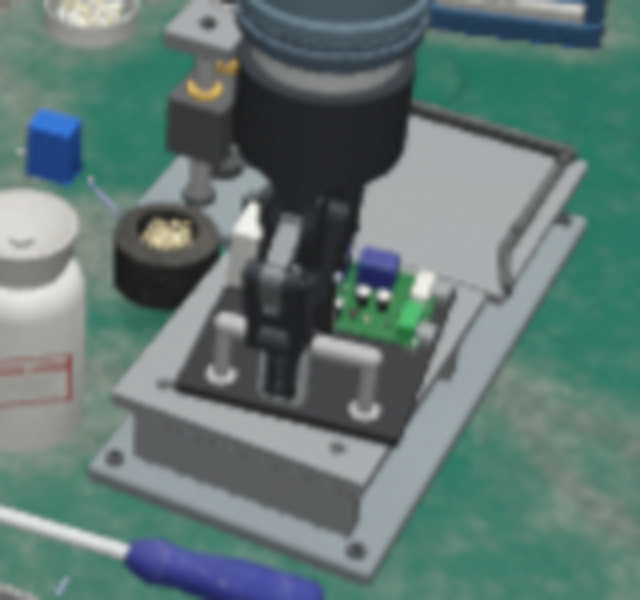

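View pics/top3z.png

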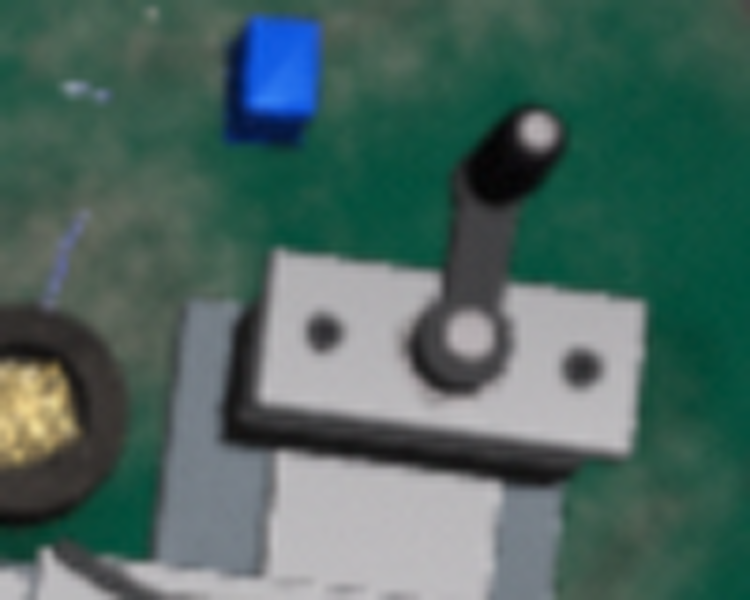

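The fingers straddle the bar at crop (285,345), slightly -x... of its middle, and the knob is where it was left at (452,197.5). Closing.

```bash
python3 -m crank '[{"tx":0,"ty":0,"tz":0,"rx":0,"ry":0,"rz":0},{"tx":0,"ty":0,"tz":0,"rx":0,"ry":0,"rz":0},{"tx":0,"ty":0,"tz":0,"rx":0,"ry":0,"rz":0},{"tx":0,"ty":0,"tz":0,"rx":0,"ry":0,"rz":0},{"tx":0,"ty":0,"tz":0,"rx":0,"ry":0,"rz":0},{"tx":0,"ty":0,"tz":0,"rx":0,"ry":0,"rz":0},{"tx":0,"ty":0,"tz":0,"rx":0,"ry":0,"rz":0},{"tx":0,"ty":0,"tz":0,"rx":0,"ry":0,"rz":0}]' 255 50
python3 - <<'E'
from cell import snapshot,arm
import cv2
a=snapshot("side")[:,:,::-1]
cv2.imwrite("pics/side5z.png",cv2.resize(a[175:325,290:450],(640,600),interpolation=cv2.INTER_CUBIC))
print(arm.state()["tcp_pos"],arm.state()["ee_rot"],arm.state()["torque"])
E
```

```text
t: 21.12
tcp_pos: [472.5, 285.8, 100.4]
ee_rot: [-179.8, -0.2, 0.8]
wrist_force: [-0.8, -0.1, 5.9]
width: 8.1
[472.5553339  285.7781388  100.38807516] [-179.83401351   -0.21177429    0.79322398] [ 0.01809521  0.18283025 -0.01991365]
```

View pics/side5z.png

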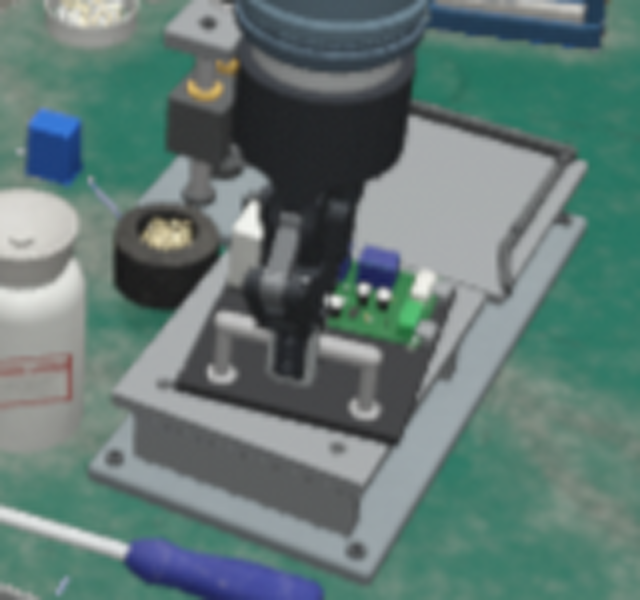

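```bash
python3 -m crank '[{"tx":0.001,"ty":-0.001,"tz":-0.0003,"rx":0,"ry":0,"rz":-0.012},{"tx":0.003,"ty":-0.0025,"tz":-0.0003,"rx":0,"ry":0,"rz":-0.035},{"tx":0.005,"ty":-0.0045,"tz":-0.0003,"rx":0,"ry":0,"rz":-0.06},{"tx":0.0075,"ty":-0.0065,"tz":-0.0003,"rx":0,"ry":0,"rz":-0.09},{"tx":0.01,"ty":-0.0085,"tz":-0.0003,"rx":0,"ry":0,"rz":-0.12},{"tx":0.012,"ty":-0.01,"tz":-0.0003,"rx":0,"ry":0,"rz":-0.14},{"tx":0.0126,"ty":-0.0107,"tz":-0.0003,"rx":0,"ry":0,"rz":-0.15},{"tx":0.0126,"ty":-0.0107,"tz":-0.0003,"rx":0,"ry":0,"rz":-0.15}]'
python3 - <<'E'
from cell import snapshot,arm
import cv2
a=snapshot("side")[:,:,::-1]
cv2.imwrite("pics/side6z.png",cv2.resize(a[175:325,290:450],(640,600),interpolation=cv2.INTER_CUBIC))
a=snapshot("top")[:,:,::-1]
cv2.imwrite("pics/top6z.png",cv2.resize(a[180:350,280:480],(700,595),interpolation=cv2.INTER_CUBIC))
print(arm.state()["tcp_pos"],arm.state()["ee_rot"],arm.state()["torque"])
E
```

```text
t: 21.83
tcp_pos: [485.7, 275.3, 100.4]
ee_rot: [-179.8, -0.3, -7.9]
wrist_force: [-0.1, 3.6, 4.7]
width: 7.7
[485.69994237 275.34892521 100.39862081] [-179.78730231   -0.27828321   -7.81414388] [ 0.61176612 -0.01306142 -0.06025913]
```

View pics/side6z.png

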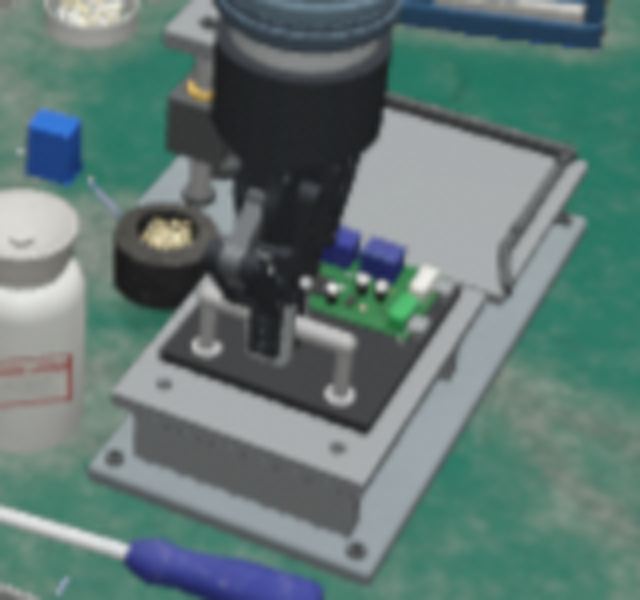

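View pics/top6z.png

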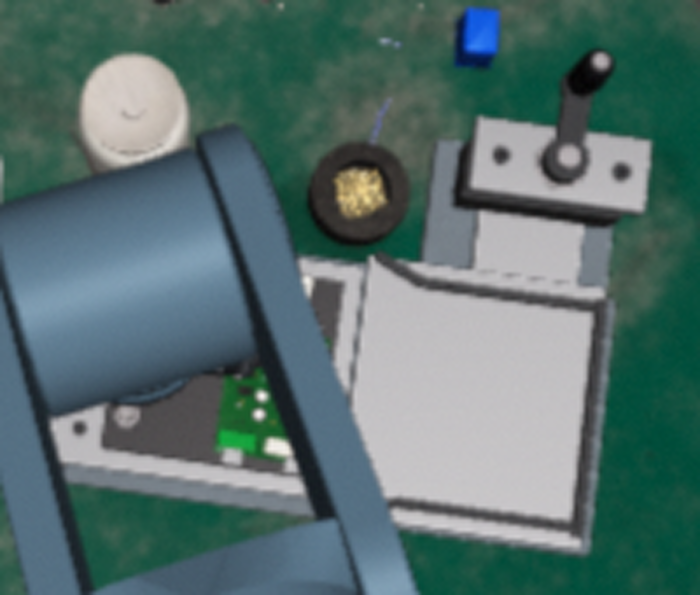

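```bash
python3 - <<'E'
from h import *
tz=lambda x,y:(280+x/3.5,180+y/3.5)
R=RZ(np.radians(-7.84))
for q in((345,283),(103,448)):
    print(R.T@(ray(*tz(*q),68,"top")-[467.7,153,0]))
E
```

```text
[54.05826761 12.03578764 68.        ]
[-54.170774   131.28415299  68.        ]
```

```bash
python3 -m crank '[{"tx":-0.0003,"ty":-0.002,"tz":-0.0003,"rx":0,"ry":0,"rz":0},{"tx":-0.0008,"ty":-0.0059,"tz":-0.0003,"rx":0,"ry":0,"rz":0},{"tx":-0.0015,"ty":-0.0109,"tz":-0.0003,"rx":0,"ry":0,"rz":0},{"tx":-0.0022,"ty":-0.0159,"tz":-0.0003,"rx":0,"ry":0,"rz":0},{"tx":-0.0029,"ty":-0.0208,"tz":-0.0003,"rx":0,"ry":0,"rz":0},{"tx":-0.0035,"ty":-0.0258,"tz":-0.0003,"rx":0,"ry":0,"rz":0},{"tx":-0.0041,"ty":-0.0297,"tz":-0.0003,"rx":0,"ry":0,"rz":0},{"tx":-0.0044,"ty":-0.0317,"tz":-0.0003,"rx":0,"ry":0,"rz":0}]'
python3 - <<'E'
from cell import snapshot,arm
import cv2,numpy as np
a=snapshot("side")[:,:,::-1]
cv2.imwrite("pics/side7z.png",cv2.resize(a[175:325,290:450],(640,600),interpolation=cv2.INTER_CUBIC))
s=arm.state();print(s["tcp_pos"],s["ee_rot"],s["wrist_force"],s["torque"])
from h import RZ
print(RZ(np.radians(-7.84)).T@(s["tcp_pos"]-[468.7,156.2,0]))
E
```

```text
t: 22.6
tcp_pos: [481.6, 243.0, 100.4]
ee_rot: [-179.8, -0.3, -7.8]
wrist_force: [0.9, 4.2, 4.7]
width: 8.4
[481.5342448  242.77554921 100.37045698] [-179.7860293    -0.31974674   -7.83413906] [-0.64186807  2.25946901  4.95491507] [ 0.45537986 -0.03815675  0.00316035]
[  0.90475193  87.51699827 100.37045698]
```

View pics/side7z.png

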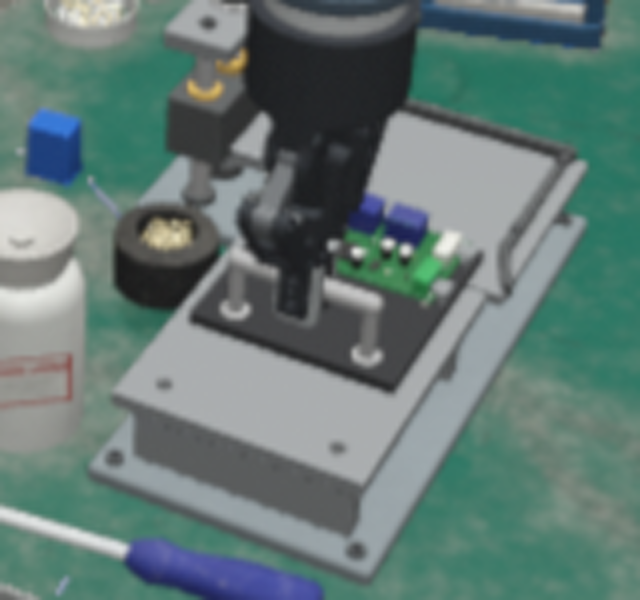

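```bash
python3 -m crank '[{"tx":-0.0004,"ty":-0.003,"tz":-0.0003,"rx":0,"ry":0,"rz":0},{"tx":-0.0013,"ty":-0.008,"tz":-0.0003,"rx":0,"ry":0,"rz":0},{"tx":-0.0022,"ty":-0.014,"tz":-0.0004,"rx":0,"ry":0,"rz":0},{"tx":-0.0031,"ty":-0.02,"tz":-0.0005,"rx":0,"ry":0,"rz":0},{"tx":-0.004,"ty":-0.026,"tz":-0.0006,"rx":0,"ry":0,"rz":0},{"tx":-0.0048,"ty":-0.032,"tz":-0.0006,"rx":0,"ry":0,"rz":0},{"tx":-0.0056,"ty":-0.037,"tz":-0.0007,"rx":0,"ry":0,"rz":0},{"tx":-0.006,"ty":-0.04,"tz":-0.0007,"rx":0,"ry":0,"rz":0}]'
cat > st.py <<'E'
from cell import snapshot,arm
import cv2,numpy as np,sys
k=sys.argv[1]
a=snapshot("side")[:,:,::-1]
cv2.imwrite(f"pics/side{k}z.png",cv2.resize(a[175:325,290:450],(640,600),interpolation=cv2.INTER_CUBIC))
s=arm.state();print(s["tcp_pos"],s["ee_rot"],s["wrist_force"],s["torque"])
from h import RZ
print(RZ(np.radians(-7.84)).T@(s["tcp_pos"]-[468.7,156.2,0]))
E
python3 st.py 8
```

```text
t: 23.32
tcp_pos: [476.2, 202.4, 100.4]
ee_rot: [-179.7, -0.4, -7.9]
wrist_force: [0.6, 5.5, 7.6]
width: 8.1
[476.11240509 202.015123   100.36314546] [-179.752815     -0.40827407   -7.86499913] [0.3264472  1.99197876 8.96392048] [0.50186844 0.056512   0.03871305]
[  1.09360705  46.39798776 100.36314546]
```

View pics/side8z.png

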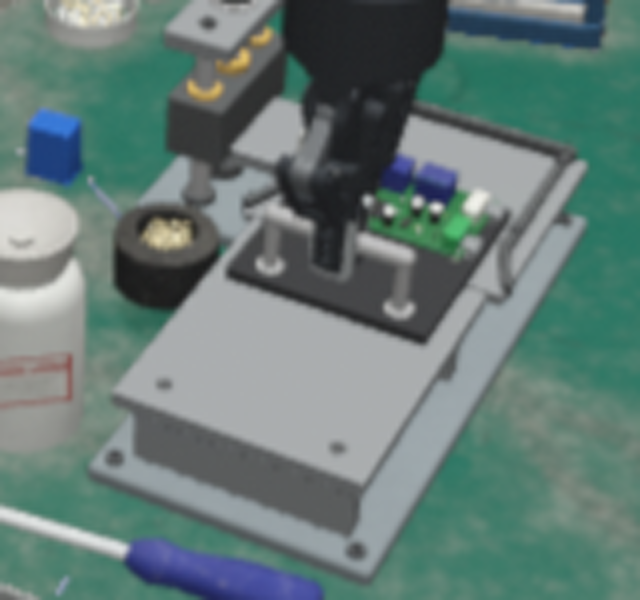

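```bash
python3 -m crank '[{"tx":-0.0005,"ty":-0.003,"tz":-0.0003,"rx":0,"ry":0,"rz":0},{"tx":-0.0013,"ty":-0.008,"tz":-0.0003,"rx":0,"ry":0,"rz":0},{"tx":-0.0022,"ty":-0.014,"tz":-0.0003,"rx":0,"ry":0,"rz":0},{"tx":-0.0031,"ty":-0.02,"tz":-0.0004,"rx":0,"ry":0,"rz":0},{"tx":-0.004,"ty":-0.026,"tz":-0.0005,"rx":0,"ry":0,"rz":0},{"tx":-0.0048,"ty":-0.032,"tz":-0.0006,"rx":0,"ry":0,"rz":0},{"tx":-0.0056,"ty":-0.038,"tz":-0.0007,"rx":0,"ry":0,"rz":0},{"tx":-0.0061,"ty":-0.042,"tz":-0.0008,"rx":0,"ry":0,"rz":0}]'; python3 st.py 9
```

```text
t: 24.03
tcp_pos: [470.6, 159.7, 100.3]
ee_rot: [-179.7, -0.5, -7.9]
wrist_force: [1.2, 6.3, 9.8]
width: 8.1
[470.63385489 159.16113239 100.35368788] [-179.71963328   -0.50521045   -7.89387335] [0.15382723 3.20699582 8.46047932] [0.58009484 0.05986303 0.02086093]
[  1.51185905   3.197246   100.35368788]
```

View pics/side9z.png

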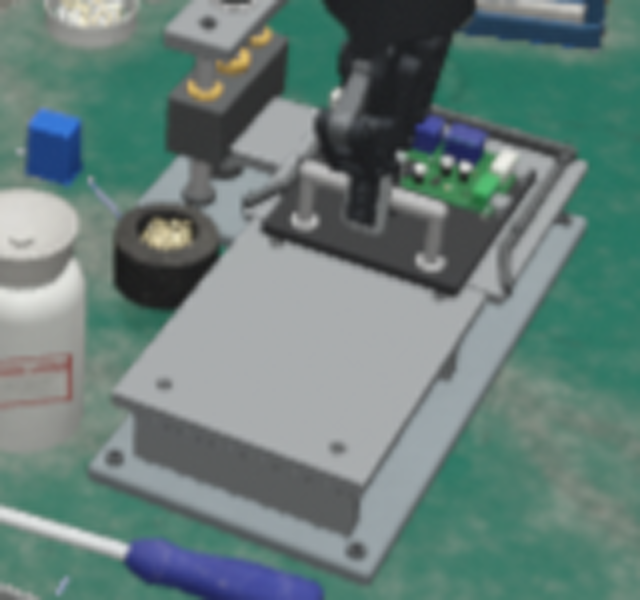

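```bash
python3 -m crank '[{"tx":-0.0003,"ty":-0.002,"tz":-0.0004,"rx":0,"ry":0,"rz":0},{"tx":-0.0007,"ty":-0.005,"tz":-0.0004,"rx":0,"ry":0,"rz":0},{"tx":-0.0011,"ty":-0.008,"tz":-0.0005,"rx":0,"ry":0,"rz":0},{"tx":-0.0016,"ty":-0.011,"tz":-0.0007,"rx":0,"ry":0,"rz":0},{"tx":-0.002,"ty":-0.0135,"tz":-0.0009,"rx":0,"ry":0,"rz":0},{"tx":-0.0024,"ty":-0.016,"tz":-0.0011,"rx":0,"ry":0,"rz":0},{"tx":-0.0027,"ty":-0.018,"tz":-0.0013,"rx":0,"ry":0,"rz":0},{"tx":-0.0029,"ty":-0.019,"tz":-0.0014,"rx":0,"ry":0,"rz":0}]'; python3 st.py 10
```

```text
t: 24.75
tcp_pos: [467.9, 140.0, 99.3]
ee_rot: [-179.7, -0.5, -7.9]
wrist_force: [0.6, 5.2, 7.9]
width: 8.0
[467.85309743 139.88957029  99.31171831] [-179.68876729   -0.53167488   -7.9140653 ] [0.75273019 4.02236342 7.41389657] [0.86701946 0.00396411 0.02047607]
[  1.38587379 -16.27349732  99.31171831]
```

View pics/side10z.png

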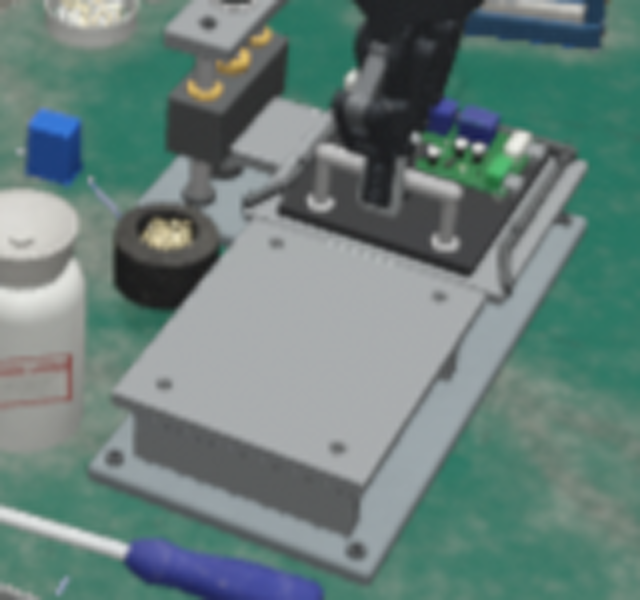

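The tool came down 1.05 mm at the joint, which matches the specified step. Now creeping to the stop.

```bash
python3 -m crank '[{"tx":-0.0001,"ty":-0.001,"tz":-0.0003,"rx":0,"ry":0,"rz":0},{"tx":-0.0003,"ty":-0.002,"tz":-0.0003,"rx":0,"ry":0,"rz":0},{"tx":-0.0004,"ty":-0.003,"tz":-0.0003,"rx":0,"ry":0,"rz":0},{"tx":-0.0006,"ty":-0.004,"tz":-0.0003,"rx":0,"ry":0,"rz":0},{"tx":-0.0007,"ty":-0.005,"tz":-0.0003,"rx":0,"ry":0,"rz":0},{"tx":-0.0008,"ty":-0.006,"tz":-0.0003,"rx":0,"ry":0,"rz":0},{"tx":-0.0009,"ty":-0.0065,"tz":-0.0003,"rx":0,"ry":0,"rz":0},{"tx":-0.0009,"ty":-0.0065,"tz":-0.0003,"rx":0,"ry":0,"rz":0}]'; python3 st.py 11
```

```text
t: 25.47
tcp_pos: [467.1, 135.6, 99.3]
ee_rot: [-179.4, -0.6, -8.0]
wrist_force: [1.3, 18.4, 6.7]
width: 7.9
[467.04843949 135.60479464  99.34258341] [-179.40520143   -0.56087389   -7.95588068] [ 1.7620221  16.76265328  5.35288261] [ 2.77372618 -0.19622811  0.08521787]
[  1.17321141 -20.62798369  99.34258341]
```

```bash
python3 -m crank '[{"tx":0,"ty":-0.0007,"tz":0,"rx":0,"ry":0,"rz":0},{"tx":0,"ty":-0.0007,"tz":0,"rx":0,"ry":0,"rz":0},{"tx":0,"ty":-0.0007,"tz":0,"rx":0,"ry":0,"rz":0},{"tx":0,"ty":-0.0007,"tz":0,"rx":0,"ry":0,"rz":0},{"tx":0,"ty":-0.0007,"tz":0,"rx":0,"ry":0,"rz":0},{"tx":0,"ty":-0.0007,"tz":0,"rx":0,"ry":0,"rz":0},{"tx":0,"ty":-0.0007,"tz":0,"rx":0,"ry":0,"rz":0},{"tx":0,"ty":-0.0007,"tz":0,"rx":0,"ry":0,"rz":0}]'; python3 st.py 12
```

```text
t: 26.18
tcp_pos: [467.0, 135.7, 99.3]
ee_rot: [-179.3, -0.6, -8.0]
wrist_force: [2.4, 10.3, 3.7]
width: 7.9
[467.0098903  135.72126025  99.34012087] [-179.28673796   -0.57381221   -7.96415172] [1.54384542 9.78217353 3.54483659] [ 1.62205937 -0.22103967  0.12045241]
[  1.1191358  -20.51786509  99.34012087]
```

View pics/side12z.png

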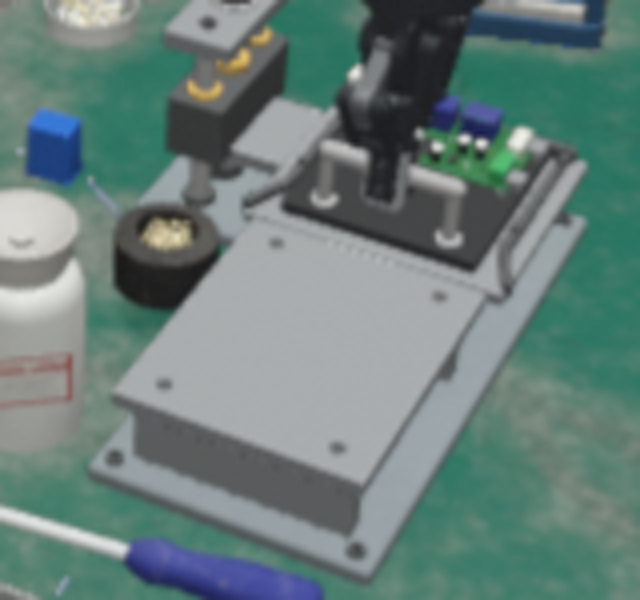

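```bash
python3 -m crank '[{"tx":0,"ty":0,"tz":0,"rx":0,"ry":0,"rz":0},{"tx":0,"ty":0,"tz":0,"rx":0,"ry":0,"rz":0},{"tx":0,"ty":0,"tz":0,"rx":0,"ry":0,"rz":0},{"tx":0,"ty":0,"tz":0,"rx":0,"ry":0,"rz":0},{"tx":0,"ty":0,"tz":0,"rx":0,"ry":0,"rz":0},{"tx":0,"ty":0,"tz":0,"rx":0,"ry":0,"rz":0},{"tx":0,"ty":0,"tz":0,"rx":0,"ry":0,"rz":0},{"tx":0,"ty":0,"tz":0,"rx":0,"ry":0,"rz":0}]' 140; python3 st.py 13
```

```text
t: 26.9
tcp_pos: [467.0, 135.6, 99.3]
ee_rot: [-179.3, -0.6, -8.0]
wrist_force: [-0.2, 0.1, 0.8]
width: 38.4
[467.01899067 135.65466517  99.33420584] [-179.2901621    -0.57364564   -7.96505919] [0.14916935 0.26401115 0.2470882 ] [0.00056996 0.00650888 0.01436246]
[  1.13723515 -20.58259633  99.33420584]
```

View pics/side13z.png

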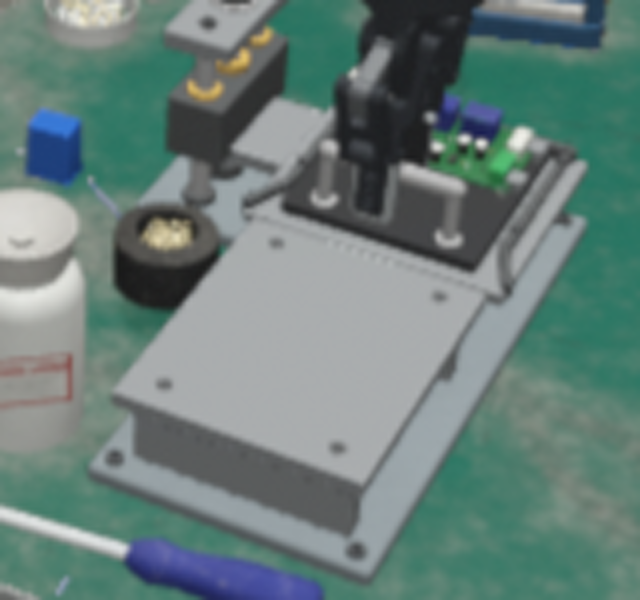

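```bash
python3 -m crank '[{"tx":0,"ty":0,"tz":0.008,"rx":0,"ry":0,"rz":0},{"tx":0,"ty":0,"tz":0.02,"rx":0,"ry":0,"rz":0},{"tx":0,"ty":0,"tz":0.045,"rx":0,"ry":0,"rz":0},{"tx":0,"ty":0,"tz":0.075,"rx":0,"ry":0,"rz":0},{"tx":0,"ty":0,"tz":0.11,"rx":0,"ry":0,"rz":0},{"tx":0,"ty":0,"tz":0.145,"rx":0,"ry":0,"rz":0},{"tx":0,"ty":0,"tz":0.175,"rx":0,"ry":0,"rz":0},{"tx":0,"ty":0,"tz":0.185,"rx":0,"ry":0,"rz":0}]'
python3 -m crank '[{"tx":-0.02,"ty":-0.02,"tz":0,"rx":0,"ry":0,"rz":0},{"tx":-0.04,"ty":-0.05,"tz":0,"rx":0,"ry":0,"rz":0},{"tx":-0.05,"ty":-0.085,"tz":0,"rx":0,"ry":0,"rz":0},{"tx":-0.06,"ty":-0.12,"tz":0,"rx":0,"ry":0,"rz":0},{"tx":-0.06,"ty":-0.155,"tz":0,"rx":0,"ry":0,"rz":0},{"tx":-0.06,"ty":-0.19,"tz":0,"rx":0,"ry":0,"rz":0},{"tx":-0.06,"ty":-0.225,"tz":0,"rx":0,"ry":0,"rz":0},{"tx":-0.06,"ty":-0.26,"tz":0,"rx":0,"ry":0,"rz":0}]'
python3 -m crank '[{"tx":0,"ty":-0.03,"tz":0,"rx":0,"ry":0,"rz":0},{"tx":0,"ty":-0.06,"tz":0,"rx":0,"ry":0,"rz":0},{"tx":0,"ty":-0.09,"tz":0,"rx":0,"ry":0,"rz":0},{"tx":-0.02,"ty":-0.12,"tz":0,"rx":0,"ry":0,"rz":0},{"tx":-0.03,"ty":-0.15,"tz":0,"rx":0,"ry":0,"rz":0},{"tx":-0.03,"ty":-0.165,"tz":0,"rx":0,"ry":0,"rz":0},{"tx":-0.03,"ty":-0.17,"tz":0,"rx":0,"ry":0,"rz":0},{"tx":-0.03,"ty":-0.17,"tz":0,"rx":0,"ry":0,"rz":0}]'
python3 - <<'E'
from cell import snapshot
import cv2
for n in("top","side"):cv2.imwrite(f"pics/{n}14.png",snapshot(n)[:,:,::-1])
a=cv2.imread("pics/top14.png")[180:350,280:480];cv2.imwrite("pics/top14z.png",cv2.resize(a,(700,595),interpolation=cv2.INTER_CUBIC))
E
```

```text
t: 27.62
tcp_pos: [469.1, 135.8, 290.5]
ee_rot: [-179.2, -1.1, -8.0]
wrist_force: [0.7, 0.5, 0.5]
width: 38.5
t: 28.28
tcp_pos: [408.5, -125.7, 290.7]
ee_rot: [-179.2, -1.1, -8.0]
wrist_force: [0.6, 0.5, 1.0]
width: 38.4
t: 28.95
tcp_pos: [378.5, -296.1, 290.5]
ee_rot: [-179.2, -1.1, -8.0]
wrist_force: [0.4, 0.1, 0.5]
width: 38.3
```

View pics/top14z.png

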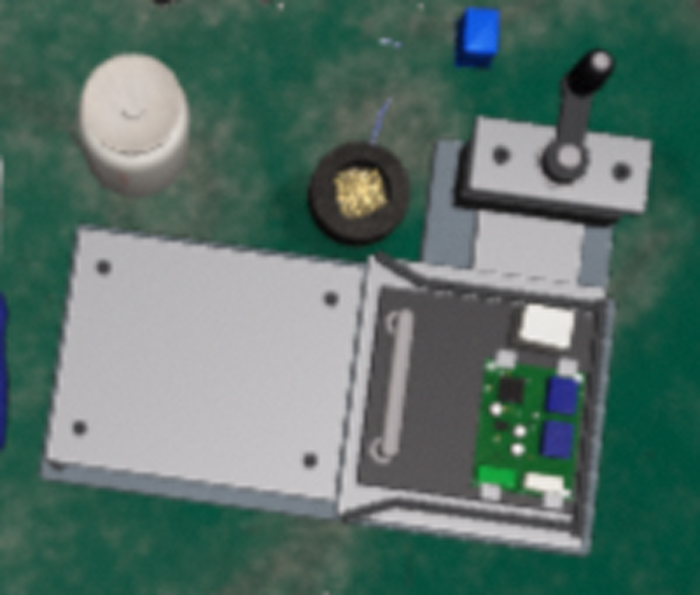

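View pics/side14.png

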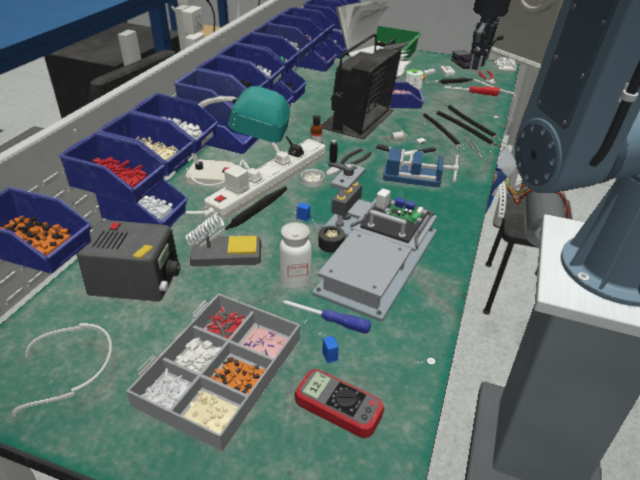

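The top view shows the pallet between the rails with its front edge against the end stop, at crop (585,430). The relay is standing at (548,327), the crank is unmoved at (600,62), and bottle, tin and cube are where they were. Handing in.

```bash
python3 -c "
from cell import workorder;print(workorder.finish_job())"
```

```text
the job is handed in; nothing more can be done
None
```

I set the lift table to its working height, slid the pallet onto it against the end stop, and handed the job in at about 29 s. No verdict was reported.

**Crank:** I wound it down until it stalled on the bottom stop (25 N), and read the stop angle as about -10° under a light push. I then wound it up three full turns, back to -9.9°, and let go.

**Pallet:** I gripped it by the bow handle, squared it to the deck and slid it across the joint. It met the end stop with about 17 N, with the handle bar at -20.6 mm in the fixture's y against an expected -21 mm. I then released it and backed the arm away.

**Checks that agreed:**
- The tool came down 1.05 mm crossing the joint, which fits the specified 1 mm step.
- The last pictures show the pallet square between the rails against the stop, and the relay standing.
- The crank is where I left it, and I saw nothing else moved.

**Checks that disagreed or were missing:**
- The top camera placed things about 3 mm lower in y than the arm and the side camera did. I used the arm's own readings for the final positions.
- The stop angle was only felt, so I expect it to be good to within a degree or two. The cameras could not check it.

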